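# Warm the night feeds: open the bottle box, load the warmer, start the timer

## Robot

A 7-joint arm with a two-finger parallel gripper is mounted at the origin on the work surface. World frame = base frame: x ahead of the robot, y to its left, z up, the work surface at z = 0. Lengths are in m, angles in rad, forces in N, time in s.
With the tool pointing down it reaches from about 0.35 to 0.9 m from the base axis. Payload 8.1 kg.
Tool frame: the origin (TCP) lies at the very end of the fingers, on their centre line; the grasp point (between the pads) lies 19 mm behind it; z points along the fingers, y is the line along which they close (so a half turn about z gives the same grasp; the last joint's range is limited). The gripper opens to 92 mm and grips with 3 to 60 N. Pads are 19 mm wide; open, the fingers measure 130 mm over their backs; the gripper's body (75 mm by 190 mm) begins 47 mm behind the grasp point.
Start: joints at [1.204, 0.434, 0.025, 1.573, -0.012, 1.134, -0.075], TCP at [0.163, -0.603, 0.227] pointing down, gripper open.
Joint ranges: [-2.62, 2.62], [-0.44, 2.09], [-1.27, 1.32], [0.08, 2.57], [-1.32, 4.46], [0.12, 2], [-2.74, 2.74]. Speed limits (rad/s): [2.22, 2.22, 3.01, 3.01, 3.14, 3.14, 3.14].

## Interface

Orientations are given as a rotation vector (axis times angle).
In Python, from bench import * gives the robot as it stands.
- The arm moves only by the tool arm_command, never from a script. Its argument "moves" is a list that holds one entry, the list of rows, each a list of 7 numbers: the turn, a rotation vector about the tool's x, y, z in units of 4 degrees (1.0 is 4 degrees), then the shift along the tool's x, y, z in units of 0.3 m (1.0 is 0.3 m), then the closure, from 0 (fully open) to 1 (shut). A call has 1 to 10 rows; each row shifts and turns the commanded pose from where the row before left it, along the tool's axes as they then stand; what a row does not reach is not made up. A row lasts 1/12 s, in which the tool goes at most 41.7 mm and 7.16 degrees, less where a joint would pass 70% of its speed; a pose out of reach is approached as far as the arm can. A call with a number of a shift or a turn outside -1 to 1 is refused whole. A call with a gripper value outside its range is refused whole. The fingers move at their own pace and stop on an object; "force" is the grip in N (left out, the last holds). Time passes only in rows, so rows that do not move let the fingers close. It gives the time, the measured TCP pose, the force, the opening and the grip force at its end, in the units of the state.
- read_state(): the state, without advancing time (a new reading comes with each control period).
- grab_frame(name): name is "scene" or "top"; returns the picture (420x560x3 uint8, red, green, blue); there is no depth.
- camera_model(name): a dict with "camera_matrix" (3x3 intrinsics, pixels), "dist" ([k1, k2, p1, p2, k3] as OpenCV has them; the pictures are not rectified), "view" (4x4, takes a point from world to camera coordinates). Camera axes: x right, y up, looking along -z (the intrinsics and any distortion apply to the point x, -y, -z); pixel columns grow to the right and rows downward; lengths in m; the calibration is good to about 2 mm. A picture is of the moment at which its call begins. camera_model takes no time and is no camera call.
- hand_in(): hands the job in; it is judged then, once.
Trained networks look in the newest picture that a camera, given by its name, has taken for a name from the list of things; names that differ only in an ending like _2 or _b are one class to them, and where a whole thing is asked for, a point or a joint stands for the part that bears it (a point fixed in the world has none). Each returns a list of dicts, best first, with "confidence" (0 to 1); they miss things now and then, are a little off and sometimes report something else, mostly with a low value. They report only what shows in the picture. A call takes as long as a camera call. They do not tell look-alikes from the thing itself.
- regions_of(thing, camera): "region" (420x560 bool, what is visible of it) and "bbox" ([left, top, right, bottom] in pixels, round what is visible of it).
- place_of(thing, camera): "location" ([column, row] in pixels: a listed point, or the origin of a listed thing).
The state is a dict: "clock": time; "joints": joint angles; "qvel": joint speeds; "tau": joint torques, N m; "tcp_pos": TCP position; "tcp_rot": TCP orientation; "wrist_force": force on the tool from outside, world axes, zero at the start; "moment": the same for the moment, N m; "grip_width": finger opening in m; "gripper_force": force on a finger pad.
Only numpy, scipy, OpenCV 4.12 (cv2) and the standard library are available. Lean on these libraries where they do the work, as an engineer would, in place of code of your own. Each camera call takes 0.05 s, during which the arm holds its last target. There are 200 camera calls.

## Task

Turn the catch on the bottle box and open its lid, the overlapping right-hand leaf fully upright first, with the left-hand leaf still shut, then the left-hand leaf; stand every bottle from it upright in the basin of the bottle warmer. Only when they are all in, flip the warmer's toggle switch to on, and after that start the light kitchen timer: set it with its back against the oak plinth of the hook rail and press its front button fully in against that stop for a moment. Before you finish, shut both leaves of the box (the left-hand one first, as the other laps over it) and turn the catch back as it was; leave the timer standing upright, and do not tip or shove the glass tumbler.

Things in the scene. Friction and masses are not known exactly. Their poses are not given: they have to be found in the camera images.
- box: White plastic bottle box, fixed: 196 x 196 mm, walls 7 mm thick, 128 mm high, floor 7 mm. Origin under its centre, on the shelf; x from its front (catch side) to its back, y to its left. Its lid is two bamboo leaves lying on the walls, hinged on the left (+y) and right (-y) walls, meeting at y = 0. 2 or 3 bottles stand inside, about 37 mm off the centre in x and in y.
- catch (a joint): Chrome turn-button (rad) on a bracket at the front of the box. At 0 its bar reaches 11 mm over the front edge of the right-hand leaf and holds it shut; 1.57 is a quarter turn anticlockwise seen from above, along the front wall (leaf free above 1.2). Stays where it is left (friction 0.03 N m).
- catch_wing (a point): On the turn-button's vertical pivot axis, in the middle of its upright wing: a plate 26 mm long, 8 mm thick, 23 mm tall, at catch angle 0 long in the box's x, so pinched across the box's y. Its top is 11.5 mm above this point, the top of the leaf 18 mm below. The pivot is 113 mm in front and 45 mm right of the box's centre.
- leaf_right (a joint): Opening angle (rad) of the right-hand leaf: 0 shut, 1.57 upright, 1.9 the end of its swing. Stiff hinge: stays at any angle (about 2 N at the pull moves it). 8 mm thick, 97 mm wide; a 4 mm strip on its free edge laps 14 mm over the left-hand leaf, so that one lifts only after it and shuts only before it.
- pull_right (a point): Centre of the right-hand leaf's T-pull: a dark wooden bar, diameter 14 mm, 28 mm long in the box's x (flat ends), 22 mm above the leaf's top on a thin stem. Leaf shut: 36 mm right of the box's middle line, at the middle in x, 158 mm above the shelf. Turns with the leaf about hinge_right; pinched across its ends (along the box's x) it pivots between the fingers while the tool stays upright.
- hinge_right (a point): A point on the hinge axis of the right-hand leaf, middle of the right wall's outer top edge, 128 mm above the shelf; the axis runs along the box's x.
- leaf_left (a joint): Opening angle (rad) of the left-hand leaf: 0 shut, 1.57 upright, 1.9 the end. Stiff hinge like the other. The leaf is 6.5 mm thick, 97 mm wide.
- pull_left (a point): Centre of the T-pull of the left-hand leaf, the same as the other: with the leaf shut it lies 36 mm left of the box's middle line, 156.5 mm above the shelf.
- hinge_left (a point): A point on the hinge axis of the left-hand leaf, middle of the left wall's outer top edge, 128 mm above the shelf; the axis runs along the box's x.
- bottle1: Closed white polypropylene bottle, 110 g: body 50 mm in diameter up to 70 mm, then a shoulder, and a screw cap 40 mm in diameter from 84 mm to the top at 108 mm (grip it there). Origin at the centre of its underside, z up. None when this bottle is absent (or held).
- bottle2: Closed white polypropylene bottle, 110 g: body 50 mm in diameter up to 70 mm, then a shoulder, and a screw cap 40 mm in diameter from 84 mm to the top at 108 mm (grip it there). Origin at the centre of its underside, z up. None when this bottle is absent (or held).
- bottle3: Closed white polypropylene bottle, 110 g: body 50 mm in diameter up to 70 mm, then a shoulder, and a screw cap 40 mm in diameter from 84 mm to the top at 108 mm (grip it there). Origin at the centre of its underside, z up. None when this bottle is absent (or held).
- bottle4: Closed white polypropylene bottle, 110 g: body 50 mm in diameter up to 70 mm, then a shoulder, and a screw cap 40 mm in diameter from 84 mm to the top at 108 mm (grip it there). Origin at the centre of its underside, z up. None when this bottle is absent (or held).
- warmer: Peach bottle warmer, fixed. Origin under the centre of its square open basin; x from its front to its back, y to its left. The basin is 150 x 150 mm inside, 166 mm outside, rim 82 mm and floor 18 mm above the shelf: four bottles stand in it 37 mm off its centre lines. A low deck, 56 mm high, from 82 to 138 mm in front of the origin, carries the toggle switch.
- toggle (a joint): Toggle switch (rad): 0 is off (leaning to the warmer's left, +y), 0.9 is on (leaning to its right, -y). Stays where it is left; light (about 1 N at the tip).
- toggle_tip (a point): Centre of the chrome ball (diameter 11 mm) at the tip of the toggle's 30 mm lever, which pivots at the top of the deck 112 mm in front of the warmer's origin, at its middle. About 83 mm above the shelf when off or on, 86 mm in mid swing; it moves 26 mm sideways in all.
- timer: White kitchen timer standing loose on the shelf, 80 g: 40 mm deep (x), 58 mm wide (y), 46 mm tall. Origin under its centre; its start button sits in the front face (-x), its back is flat. It slides easily, so its button goes in only when something stops it from behind.
- timer_button (a point): Centre of the outer face of the timer's start button, a grey disc 20 mm in diameter standing 10 mm out of the front face (30 mm in front of the timer's origin, 24 mm up); it goes in 5 mm, towards the timer's +x, and springs back; about 4 N to press fully.
- timer_start (a joint): How far the timer's button is pressed (m): 0 out, 0.005 fully in.
- timer_back (a point): Middle of the timer's flat back, 20 mm behind its origin, 23 mm up.
- rail_stand: Hook-rail stand screwed to the shelf: an oak plinth 50 mm deep (x), 300 mm long (y), 42 mm high, origin under its centre, so its flat front face lies at x = -25 mm in its frame. Two chrome posts (135 mm either side, 12 mm behind the middle) carry a chrome rail 235 mm above the shelf with hooks and a hanging bottle brush on the far side.
- tumbler: Glass tumbler, 72 mm in diameter, 95 mm tall, standing loose at the back; not to be disturbed. Origin at the centre of its underside.
Not all that is in view belongs to the job. Leave any purple look-alike of the timer alone.

How it is judged:
By the outcome, as a careful person would: the job done as asked, in the order asked, and still so for the second after the job is handed in, with the robot touching nothing.
Of bottle1, bottle2, bottle3, bottle4 only 2 to 3 are there at a start; the rules pass over those that are not, and their reading is None.
At some moment in a run one of timer may be knocked a few centimetres aside while the robot is not near it.
It also fails if it takes over 210 s, if anything falls off the work surface, if the arm or the gripper's body presses on something with over 40 N, if the wrist force passes 120 N, or if a joint passes its speed limit or range.

## Working session

There is one attempt and no reset: what is moved stays moved. The work goes in short steps, Python scripts to look and compute and a tool call to move; the robot and the scene stay as the last step left them, time stands still between calls to the robot, and variables do not carry over. Pictures are saved under pics/ and viewed, at most 14 in all, crops included, and the job is handed in when it is done.

Besides the shell and the picture viewer there is one more tool, called after "Request:" in YAML: its name, and indented under it one key for each argument. arm_command: Moves the arm, as the interface text tells. Its arguments: {"type":"object","properties":{"moves":{"type":"array","items":{"type":"array","items":{"type":"array","items":{"type":"number"}}}},"force":{"type":"number"}},"required":["moves"]}

```bash
ls; mkdir -p pics; cat > a.py <<'E'
from bench import *
import cv2, numpy as np
for n in ("scene","top"):
    im=grab_frame(n); cv2.imwrite(f"pics/{n}0.png",im[:,:,::-1])
    m=camera_model(n); print(n,np.round(m["camera_matrix"],1).tolist(),np.round(m["dist"],4),np.round(m["view"],4).tolist())
    for t in ["box","catch_wing","pull_right","pull_left","hinge_right","hinge_left","bottle1","warmer","toggle_tip","timer","timer_button","timer_back","rail_stand","tumbler"]:
        try: print(t,[(np.round(r["location"],1).tolist(),round(r["confidence"],2)) for r in place_of(t,n)][:5])
        except Exception as e: print(t,e)
print(read_state())
E
python3 a.py
```

```text
pics
scene [[397.4, 0.0, 276.4], [0.0, 397.4, 207.9], [0.0, 0.0, 1.0]] [-0.0753  0.      0.      0.      0.    ] [[-0.0481, 0.9988, -0.0002, 0.0217], [-0.8411, -0.0404, 0.5394, 0.4341], [0.5388, 0.0261, 0.8421, -1.333], [0.0, 0.0, 0.0, 1.0]]
box [([389.8, 216.0], 0.96)]
catch_wing [([379.6, 144.8], 0.43)]
pull_right [([395.6, 179.5], 0.89)]
pull_left [([422.4, 178.4], 0.81)]
hinge_right [([365.3, 193.1], 0.63)]
hinge_left [([442.0, 184.0], 0.85)]
bottle1 []
warmer [([166.7, 208.7], 0.91)]
toggle_tip [([181.1, 156.3], 0.42), ([395.9, 181.4], 0.16)]
timer [([314.5, 223.1], 0.87), ([272.5, 220.2], 0.86), ([225.7, 212.0], 0.61)]
timer_button [([241.8, 207.6], 0.36), ([366.6, 191.1], 0.34)]
timer_back [([276.5, 221.2], 0.87), ([307.9, 222.2], 0.82), ([367.5, 189.1], 0.66), ([219.2, 202.2], 0.62)]
rail_stand [([263.0, 276.3], 0.63), ([367.7, 274.9], 0.16)]
tumbler [([371.4, 275.9], 0.75), ([379.5, 148.9], 0.4)]
top [[478.9, 0.0, 274.6], [0.0, 478.9, 218.0], [0.0, 0.0, 1.0]] [-0.0617  0.      0.      0.      0.    ] [[-0.0143, -0.9998, -0.0102, 0.0009], [0.9931, -0.0154, 0.1165, -0.5825], [
[... 756 characters left out ...]
3)]
{'clock': 1.5, 'joints': array([ 1.20439221,  0.43450963,  0.02503168,  1.57322119, -0.01160706,
        1.13399132, -0.07507192]), 'qvel': array([ 0.00150921,  0.00123192, -0.00063529, -0.00118499, -0.00036859,
       -0.00013549,  0.00032899]), 'tau': array([-2.29626712e-04, -6.67654681e+01,  9.84369591e-01, -3.14802504e+01,
       -6.04991033e-02,  3.27888108e-02,  1.05752403e-05]), 'tcp_pos': array([ 0.16293105, -0.60339462,  0.22672801]), 'tcp_rot': array([ 3.11430213e+00,  4.13041213e-01, -2.44613448e-05]), 'wrist_force': array([ 0.07688731, -0.29691925, -0.00974411]), 'moment': array([ 0.0122827 ,  0.02705502, -0.01654427]), 'gripper_force': 0.0, 'grip_width': 0.09150258245379499}
```

View pics/scene0.png

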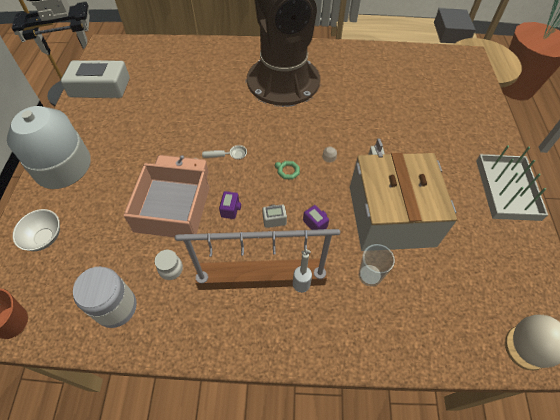

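View pics/top0.png

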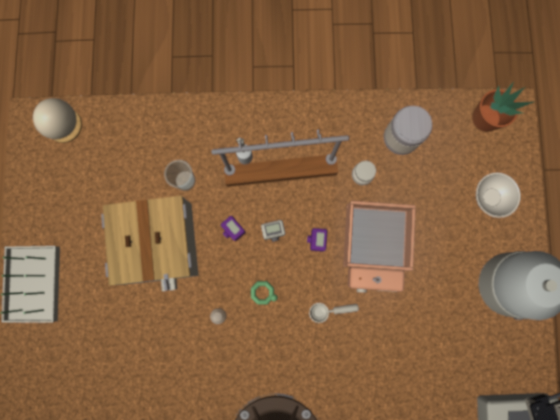

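The scene view faces the robot: the box is on its left (+y) with the catch at about (168,283) in the top view. The warmer is at (380,237), and the white timer at (273,229) stands between two purple look-alikes. Next I'll fit the poses and check them with overlays.

```bash
cat > h.py <<'E'
from bench import *
import cv2, numpy as np
from scipy.optimize import least_squares
from scipy.spatial.transform import Rotation as R
CM={n:camera_model(n) for n in ("scene","top")}
F=np.diag([1,-1,-1.])
def proj(n,P):
    m=CM[n]; V=F@np.array(m["view"])[:3]
    r,_=cv2.Rodrigues(V[:,:3]); 
    return cv2.projectPoints(np.atleast_2d(P).astype(float),r,V[:,3],np.array(m["camera_matrix"]),np.array(m["dist"]))[0][:,0]
def unproj(n,px,z):
    m=CM[n]; V=F@np.array(m["view"])[:3]
    u=cv2.undistortPoints(np.array(px,float).reshape(-1,1,2),np.array(m["camera_matrix"]),np.array(m["dist"]))[:,0]
    d=np.c_[u,np.ones(len(u))]@V[:,:3]; c=-V[:,:3].T@V[:,3]
    return c+d*((z-c[2])/d[:,2])[:,None]
def place(p,L):
    L=np.atleast_2d(L).astype(float); c,s=np.cos(p[2]),np.sin(p[2])
    return np.c_[p[0]+c*L[:,0]-s*L[:,1],p[1]+s*L[:,0]+c*L[:,1],L[:,2]]
def fit(obs,p0):
    # obs: list (cam, local, px)
    f=lambda p: np.concatenate([(proj(n,place(p,l))[0]-q) for n,l,q in obs])
    r=least_squares(f,p0,loss="soft_l1",x_scale=[.01,.01,.05]); return r.x,r.fun.reshape(-1,2)
def look(n,t): return [(np.round(r["location"],1),round(r["confidence"],2)) for r in place_of(t,n)]
E
cat > b.py <<'E'
from h import *
D={"pull_right":(0,-.036,.158),"pull_left":(0,.036,.1565),"hinge_right":(0,-.098,.128),"hinge_left":(0,.098,.128),"catch_wing":(-.113,-.045,.154)}
S={"catch_wing":(379.6,144.8),"pull_right":(395.6,179.5),"pull_left":(422.4,178.4),"hinge_right":(365.3,193.1),"hinge_left":(442,184)}
T={"catch_wing":(166.2,285.3),"pull_right":(160.4,238.4),"pull_left":(126,239.3),"hinge_right":(185.7,234),"hinge_left":(105.3,244.6)}
obs=[("scene",D[k],S[k]) for k in S]+[("top",D[k],T[k]) for k in T]
pb,r=fit(obs,[.55,.3,0]); print("box",pb,np.round(r,1).tolist())
D={"o":(0,0,0),"t":(-.112,.013,.083)}
pw,r=fit([("scene",D["o"],(166.7,208.7)),("scene",D["t"],(181.1,156.3)),("top",D["o"],(375.5,236.4)),("top",D["t"],(372.9,276.2))],[.5,-.25,0]);print("warmer",pw,np.round(r,1).tolist())
for n,q,t in (("scene",(272.5,220.2),0),("top",(273.2,227.7),0),("scene",(276.5,221.2),.023),("top",(269.3,221.5),.023),("top",(273.2,241.5),.024)): print("timer",unproj(n,[q],t))
print("rail",unproj("scene",[(263,276.3)],0),unproj("top",[(283.4,171.1)],0)); print("tumbler",unproj("top",[(184.6,178.1)],0),unproj("scene",[(371.4,275.9)],0))
im={n:grab_frame(n)[:,:,::-1].copy() for n in ("scene","top")}
def crop(n,x,y,w,h,k,lines):
    c=cv2.resize(im[n][y:y+h,x:x+w],None,fx=k,fy=k,interpolation=cv2.INTER_CUBIC)
    for L in lines:
        P=(proj(n,L)+.5-[x,y])*k; cv2.polylines(c,[np.round(P).astype(np.int32)],True,(0,255,0),1)
    return c
sq=lambda x0,x1,y0,y1,z:[(x0,y0,z),(x1,y0,z),(x1,y1,z),(x0,y1,z)]
bl=[place(pb,sq(-.098,.098,-.098,0.,.136)),place(pb,sq(-.098,.098,0,.098,.136)),place(pb,[(-.126,-.045,.1655),(-.1,-.045,.1655)])]
wl=[place(pw,sq(-.083,.083,-.083,.083,.082)),place(pw,sq(-.138,-.082,-.083,.083,.056)),place(pw,[(-.112,0,.056),(-.112,.013,.083)])]
out=np.zeros((600,800,3),np.uint8)
for (X,Y),c in (((0,0),crop("top",95,190,110,105,2.8,bl)),((0,300),crop("scene",340,130,120,120,2.5,bl)),((310,0),crop("top",340,195,85,105,2.8,wl)),((310,300),crop("scene",120,145,95,100,2.8,wl)),((560,0),crop("top",210,140,140,120,1.7,[])),((580,210),crop("top",250,205,48,50,4,[])),((580,420),crop("scene",250,195,50,42,4,[]))):
    h,w=c.shape[:2]; h=min(h,600-Y); w=min(w,800-X); out[Y:Y+h,X:X+w]=c[:h,:w]
cv2.imwrite("pics/c1.png",out)
E
python3 b.py
```

```text
box [0.52343286 0.30780145 0.12034119] [[-1.3, -0.5], [-2.7, 0.4], [0.4, 0.2], [-1.2, -4.1], [2.0, 0.4], [-0.5, -1.5], [-4.0, -1.7], [0.8, 1.4], [-1.0, 0.2], [0.2, 0.3]]
warmer [ 0.53288099 -0.28397747 -0.17414146] [[1.9, 0.2], [0.3, 1.6], [2.2, -0.2], [0.3, 0.9]]
timer [[ 5.54467166e-01 -5.29012573e-03  1.11022302e-16]]
timer [[ 0.56028063 -0.00334223  0.        ]]
timer [[0.57064567 0.0059125  0.023     ]]
timer [[0.57469577 0.00648532 0.023     ]]
timer [[ 0.52144983 -0.00311413  0.024     ]]
rail [[ 0.71195602 -0.01968466  0.        ]] [[ 0.71508666 -0.03335884  0.        ]]
tumbler [[0.70029487 0.23730966 0.        ]] [[0.69915761 0.2407534  0.        ]]
```

View pics/c1.png

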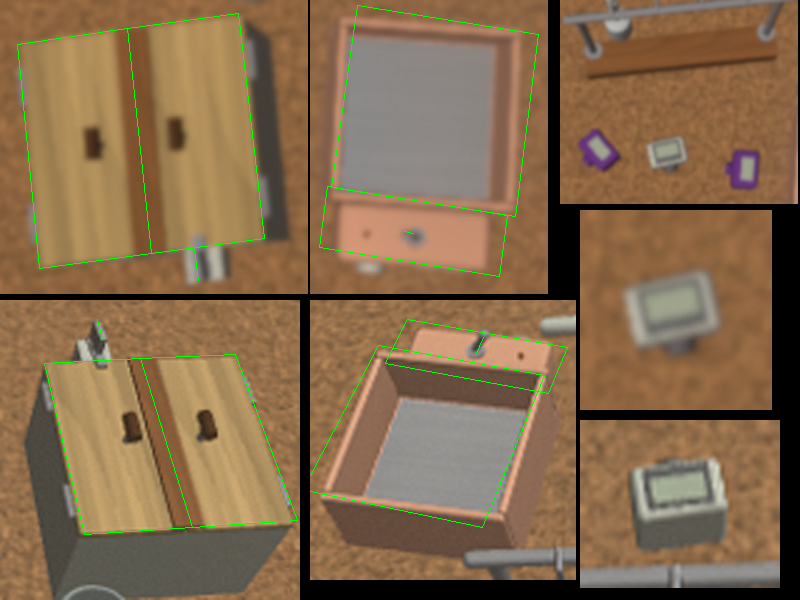

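The box overlay fits well, but the warmer's yaw is off. I'll refit the warmer, timer and rail using corners I read from the crops.

```bash
cat >> h.py <<'E'
BOX=np.array([.5234,.3078,.1203])
sq=lambda x0,x1,y0,y1,z:[(x0,y0,z),(x1,y0,z),(x1,y1,z),(x0,y1,z)]
def crop(im,n,x,y,w,h,k,lines=[]):
    c=cv2.resize(im[y:y+h,x:x+w,::-1],None,fx=k,fy=k,interpolation=cv2.INTER_CUBIC)
    for L in lines:
        P=(proj(n,L)+.5-[x,y])*k; cv2.polylines(c,[np.round(P).astype(np.int32)],True,(0,255,0),1)
    return c
def compose(fn,parts):
    out=np.zeros((600,800,3),np.uint8)
    for (X,Y),c in parts:
        c=c[:600-Y,:800-X]; out[Y:Y+c.shape[0],X:X+c.shape[1]]=c
    cv2.imwrite(fn,out)
def go(p,psi=None):
    "tool turn (units of 4 deg about z) and shift (units .3 m) to reach p with heading psi (turn last)"
    s=read_state(); M=R.from_rotvec(s["tcp_rot"]).as_matrix(); a=np.arctan2(M[1,0],M[0,0])
    d=M.T@(np.array(p)-s["tcp_pos"])/.3
    print("t",round(s["clock"],2),"tcp",np.round(s["tcp_pos"],4),"psi",round(a,3),"tilt",np.round(M[:2,2],3),"F",np.round(s["wrist_force"],1),"w",round(s["grip_width"],4),"gf",round(float(s["gripper_force"]),1),"j",np.round(s["joints"],2))
    print("  shift",np.round(d,3),"rows>=",round(np.abs(d).max()/.13,1), "" if psi is None else ("turn z",round(-np.rad2deg(psi-a)/4,2)))
E
cat > b2.py <<'E'
from h import *
obs=[]
for q,(a,b) in (((350.6,200.9),(1,1)),((414.5,206.6),(1,-1)),((412,270.2),(-1,-1)),((347,263.4),(-1,1))): obs.append(("top",(a*.083,b*.083,.082),q))
for q,(a,b) in (((143.4,162),(-1,-1)),((204.1,172.4),(-1,1)),((188.4,222),(1,1)),((125.2,214.1),(1,-1))): obs.append(("scene",(a*.083,b*.083,.082),q))
pw,r=fit(obs,[.53,-.28,-.1]); print("warmer",pw.round(4).tolist(),np.round(r,1).tolist())
obs=[("top",(.02*a,.029*b,.046),(u-.5,v-.5)) for u,v,a,b in ((261.25,224.5,1,1),(282,220.5,1,-1),(284.5,233,-1,-1),(264.25,238.75,-1,1))]
pt,r=fit(obs,[.56,0,.2]); print("timer",pt.round(4).tolist(),np.round(r,1).tolist())
rg=regions_of("rail_stand","top")[0]; print(rg["bbox"],rg["confidence"])
pr=np.array([.712,-.027,.09])
im={n:grab_frame(n) for n in ("scene","top")}
wl=[place(pw,sq(-.083,.083,-.083,.083,.082)),place(pw,sq(-.138,-.082,-.05,.05,.056)),place(pw,[(-.112,0,.056),(-.112,.013,.083)])]
tl=[place(pt,sq(-.02,.02,-.029,.029,.046)),place(pt,sq(-.02,.02,-.029,.029,0))]
rl=[place(pr,sq(-.025,.025,-.15,.15,.042)),place(pr,[(-.025,-.15,0),(-.025,.15,0)])]
compose("pics/c2.png",[((0,0),crop(im["top"],"top",340,195,85,105,2.8,wl)),((245,0),crop(im["scene"],"scene",120,145,95,100,2.8,wl)),((520,0),crop(im["top"],"top",250,205,48,50,4,tl)),((520,210),crop(im["scene"],"scene",250,195,50,42,4,tl)),((0,300),crop(im["top"],"top",210,130,145,70,3.5,rl)),((520,385),crop(im["scene"],"scene",185,220,155,80,1.8,rl))])
E
python3 b2.py
```

```text
warmer [0.5296, -0.2755, -0.0891] [[-0.6, -0.8], [0.6, -1.7], [0.3, 0.2], [-0.8, 2.2], [0.2, -0.7], [0.6, -4.6], [-0.0, 0.6], [-3.1, 0.3]]
timer [0.5535, -0.0022, 0.2158] [[-0.8, -0.3], [0.2, -1.4], [1.2, 1.0], [-0.3, 0.4]]
[213.5, 129.5, 350.3, 188.1] 0.97
```

View pics/c2.png

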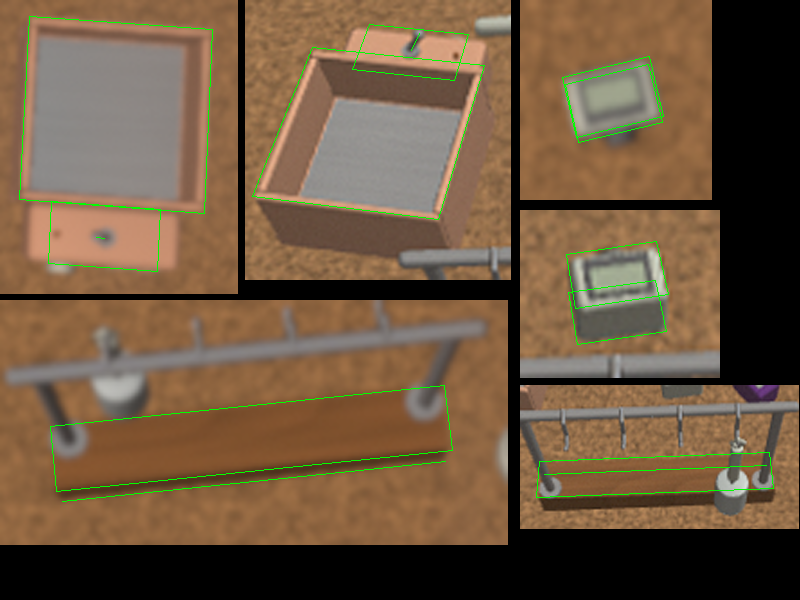

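```bash
python3 -c "
from h import *
w=place(BOX,[(-.113,-.045,.25)])[0]; print(w); go(w,.1203)"
```

```text
[0.41661714 0.24956409 0.25      ]
t 1.75 tcp [ 0.163  -0.6034  0.2267] psi 0.264 tilt [ 0. -0.] F [-0.   0.6  0.6] w 0.0919 gf 0.0 j [ 1.2   0.43  0.02  1.57 -0.01  1.13 -0.08]
  shift [ 1.557 -2.525 -0.078] rows>= 19.4 ('turn z', np.float64(2.05))
```

Request:
arm_command:
  moves:
    - [[0, 0, 0, 0.1, -0.06, -0.01, 0.65], [0, 0, 0, 0.1, -0.06, -0.01, 0.65], [0, 0, 0, 0.1, -0.06, -0.01, 0.65], [0, 0, 0, 0.1, -0.06, -0.01, 0.65], [0, 0, 0, 0.1, -0.06, -0.01, 0.65], [0, 0, 0, 0.1, -0.06, -0.01, 0.65], [0, 0, 0, 0.1, -0.06, -0.01, 0.65], [0, 0, 0, 0.1, -0.06, 0, 0.65], [0, 0, 0, 0.1, -0.06, 0, 0.65], [0, 0, 0, 0.1, -0.06, 0, 0.65]]

```text
clock: 2.58
tcp_pos: [0.4066, -0.3501, 0.248]
tcp_rot: [3.114, 0.413, 0.001]
wrist_force: [-0.0, -0.3, -0.5]
grip_width: 0.0334
gripper_force: 0.0
```

```bash
python3 -c "
from h import *
w=place(BOX,[(-.113,-.045,.25)])[0]; go(w,.1203)"
```

```text
t 2.58 tcp [ 0.4066 -0.3501  0.248 ] psi 0.264 tilt [ 0. -0.] F [-0.  -0.3 -0.5] w 0.0334 gf 0.0 j [ 0.7   0.28 -0.12  1.75  0.04  1.11 -0.73]
  shift [ 0.553 -1.921 -0.007] rows>= 14.8 ('turn z', np.float64(2.05))
```

Request:
arm_command:
  moves:
    - [[0, 0, 0, 0.037, -0.128, 0, 0.65], [0, 0, 0, 0.037, -0.128, 0, 0.65], [0, 0, 0, 0.037, -0.128, 0, 0.65], [0, 0, 0, 0.037, -0.128, 0, 0.65], [0, 0, 0, 0.037, -0.128, 0, 0.65], [0, 0, 0, 0.037, -0.128, 0, 0.65], [0, 0, 0, 0.037, -0.128, 0, 0.65], [0, 0, 0, 0.037, -0.128, 0, 0.65], [0, 0, 0, 0.037, -0.128, 0, 0.65], [0, 0, 0, 0.037, -0.128, 0, 0.65]]

```text
clock: 3.42
tcp_pos: [0.4124, 0.05, 0.2481]
tcp_rot: [3.114, 0.413, 0.002]
wrist_force: [0.3, -0.3, -0.4]
grip_width: 0.0323
gripper_force: 0.0
```

Request:
arm_command:
  moves:
    - [[0, 0, 0, 0.037, -0.128, 0, 0.65], [0, 0, 0, 0.037, -0.128, 0, 0.65], [0, 0, 0, 0.037, -0.128, 0, 0.65], [0, 0, 0, 0.037, -0.128, 0, 0.65], [0, 0, 0, 0.037, -0.128, 0, 0.65], [0, 0, 1, 0, 0, 0, 0.65], [0, 0, 1, 0, 0, 0, 0.65], [0, 0, 0, 0, 0, 0, 0.65], [0, 0, 0, 0, 0, 0, 0.65]]

```text
clock: 4.17
tcp_pos: [0.4163, 0.2479, 0.2477]
tcp_rot: [3.135, 0.198, 0.0]
wrist_force: [-0.4, 0.2, -0.5]
grip_width: 0.0322
gripper_force: 0.0
```

```bash
python3 -c "
from h import *
w=place(BOX,[(-.113,-.045,.149)])[0]; go(w,.1203)
im={n:grab_frame(n) for n in ('scene','top')}
bl=[place(BOX,[(-.126,-.045,.1655),(-.1,-.045,.1655)]),place(BOX,sq(-.098,.098,-.098,0.014,.136))]
s=read_state()['tcp_pos']; bl.append([s,s+[0,0,.02]])
print(look('scene','catch_wing'),look('top','catch_wing'),proj('scene',w+[0,0,.005]),proj('top',w+[0,0,.005]))
compose('pics/c3.png',[((0,0),crop(im['top'],'top',120,220,90,90,4,bl)),((370,0),crop(im['scene'],'scene',330,80,110,110,4,bl))])"
```

```text
t 4.17 tcp [0.4163 0.2479 0.2477] psi 0.126 tilt [ 0. -0.] F [-0.4  0.2 -0.5] w 0.0322 gf 0.0 j [-0.18  0.24 -0.56  1.84  0.14  1.1  -2.24]
  shift [ 0.002 -0.005  0.329] rows>= 2.5 ('turn z', np.float64(0.08))
[(array([377.4, 147.2]), 0.57)] [(array([268.6, 225.1]), 0.54)] [[378.26019323 144.31452234]] [[165.71553254 283.76628974]]
```

View pics/c3.png

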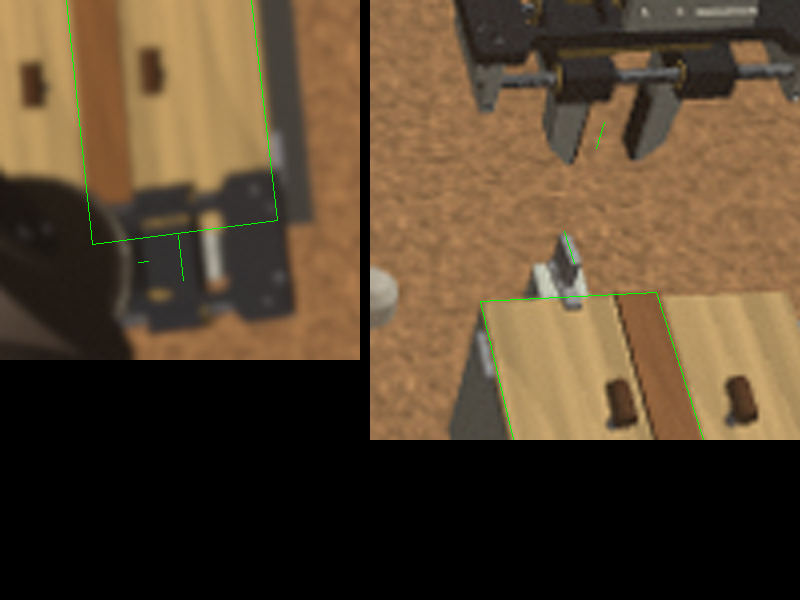

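The fingers line up over the wing, so I'll descend, pinch it and turn it.

Request:
arm_command:
  moves:
    - [[0, 0, 0, 0, -0.005, 0.1, 0.65], [0, 0, 0, 0, 0, 0.1, 0.65], [0, 0, 0, 0, 0, 0.08, 0.65], [0, 0, 0, 0, 0, 0.05, 0.65], [0, 0, 0, 0, 0, 0, 1], [0, 0, 0, 0, 0, 0, 1], [0, 0, 0, 0, 0, 0, 1], [0, 0, 0, 0, 0, 0, 1], [0, 0, 0, 0, 0, 0, 1]]
  force: 10

```text
clock: 5.12
tcp_pos: [0.4169, 0.2503, 0.1501]
tcp_rot: [-3.134, -0.195, -0.004]
wrist_force: [-0.5, 0.7, 4.2]
grip_width: 0.0079
gripper_force: 10.0
```

```bash
python3 -c "
from h import *
w=place(BOX,[(-.113,-.045,.149)])[0]; go(w,.1203)"
```

```text
t 5.12 tcp [0.4169 0.2503 0.1501] psi 0.124 tilt [0.002 0.002] F [-0.5  0.7  4.2] w 0.0079 gf 10.0 j [-0.22  0.35 -0.54  1.97  0.23  0.88 -2.33]
  shift [-0.001  0.002  0.004] rows>= 0.0 ('turn z', np.float64(0.06))
```

Request:
arm_command:
  moves:
    - [[0, 0, -1, 0, 0, -0.003, 1], [0, 0, -1, 0, 0, 0, 1], [0, 0, -1, 0, 0, 0, 1], [0, 0, -1, 0, 0, 0, 1], [0, 0, -1, 0, 0, 0, 1], [0, 0, -1, 0, 0, 0, 1], [0, 0, -1, 0, 0, 0, 1], [0, 0, -1, 0, 0, 0, 1]]

```text
clock: 5.78
tcp_pos: [0.4167, 0.2505, 0.1503]
tcp_rot: [-2.957, -1.057, -0.003]
wrist_force: [2.5, 3.6, -5.8]
grip_width: 0.0077
gripper_force: 10.0
```

Request:
arm_command:
  moves:
    - [[0, 0, -1, 0, 0, 0, 1], [0, 0, -1, 0, 0, 0, 1], [0, 0, -1, 0, 0, 0, 1], [0, 0, -1, 0, 0, 0, 1], [0, 0, -1, 0, 0, 0, 1], [0, 0, -1, 0, 0, 0, 1], [0, 0, -1, 0, 0, 0, 1], [0, 0, -1, 0, 0, 0, 1]]

```text
clock: 6.45
tcp_pos: [0.4165, 0.2507, 0.1503]
tcp_rot: [-2.552, -1.831, -0.004]
wrist_force: [-0.2, 3.8, -5.7]
grip_width: 0.0081
gripper_force: 10.0
```

Request:
arm_command:
  moves:
    - [[0, 0, -1, 0, 0, 0, 1], [0, 0, -1, 0, 0, 0, 1], [0, 0, -1, 0, 0, 0, 1], [0, 0, -1, 0, 0, 0, 1], [0, 0, -1, 0, 0, 0, 1], [0, 0, -1, 0, 0, 0, 1], [0, 0, -0.5, 0, 0, 0, 1], [0, 0, 0, 0, 0, 0, 1]]

```text
clock: 7.12
tcp_pos: [0.4163, 0.2507, 0.1503]
tcp_rot: [-2.077, -2.356, -0.003]
wrist_force: [-0.4, 4.7, -1.6]
grip_width: 0.0082
gripper_force: 10.1
```

```bash
python3 -c "
from h import *
w=place(BOX,[(-.113,-.045,.149)])[0]; go(w,.1203+np.pi/2)"
```

```text
t 7.12 tcp [0.4163 0.2507 0.1503] psi 1.697 tilt [0.001 0.002] F [-0.4  4.7 -1.6] w 0.0082 gf 10.1 j [ 0.05  0.45 -0.92  1.95  0.44  0.95 -0.96]
  shift [-0.004  0.001  0.004] rows>= 0.0 ('turn z', np.float64(0.08))
```

Request:
arm_command:
  moves:
    - [[0, 0, 0, 0, 0, 0, 0.6], [0, 0, 0, 0, 0, 0, 0.6], [0, 0, 0, 0, 0, -0.05, 0.5], [0, 0, 0, 0, 0, -0.1, 0.5], [0, 0, 0, 0, 0, -0.1, 0.5], [0, 0, 0, 0, 0, 0, 0.5]]

```text
clock: 7.62
tcp_pos: [0.4178, 0.2514, 0.2296]
tcp_rot: [2.079, 2.352, 0.01]
wrist_force: [-0.3, 0.9, -0.1]
grip_width: 0.043
gripper_force: 0.0
```

```bash
python3 -c "
from h import *
w=place(BOX,[(0,-.036,.21)])[0]; go(w,.1203+np.pi/2)
for n in ('scene','top'):
  grab_frame(n)
  for t,l in (('pull_right',(0,-.036,.158)),('pull_left',(0,.036,.1565)),('catch_wing',(-.113,-.045,.154))): print(n,t,look(n,t)[:2],proj(n,place(BOX,[l])))"
```

```text
t 7.62 tcp [0.4178 0.2514 0.2296] psi 1.694 tilt [0.006 0.003] F [-0.3  0.9 -0.1] w 0.043 gf 0.0 j [ 0.11  0.36 -0.98  1.84  0.33  1.11 -0.86]
  shift [0.023 0.372 0.068] rows>= 2.9 ('turn z', np.float64(0.04))
scene pull_right [(array([393. , 181.3]), 0.88)] [[392.85505948 179.8896758 ]]
scene pull_left [(array([424. , 178.4]), 0.71)] [[422.80730749 178.58699698]]
scene catch_wing [(array([378.3, 148. ]), 0.48)] [[378.26019323 144.31452234]]
top pull_right [(array([159.1, 235.9]), 0.86)] [[156.36950065 236.67174061]]
top pull_left [(array([126.6, 237.7]), 0.72)] [[126.75062617 240.75625892]]
top catch_wing [(array([164.8, 283.2]), 0.38)] [[165.71553254 283.76628974]]
```

Request:
arm_command:
  moves:
    - [[0, 0, 0, 0.006, 0.093, 0, 0.5], [0, 0, 0, 0.006, 0.093, 0, 0.5], [0, 0, 0, 0.006, 0.093, 0, 0.5], [0, 0, 0, 0.006, 0.093, 0.06, 0.5], [0, 0, 0, 0, 0, 0.1, 0.5], [0, 0, 0, 0, 0, 0.095, 0.5], [0, 0, 0, 0, 0, 0, 0.5], [0, 0, 0, 0, 0, 0, 0.5]]

```text
clock: 8.68
tcp_pos: [0.5248, 0.27, 0.1468]
tcp_rot: [-2.078, -2.354, 0.006]
wrist_force: [0.7, 0.1, 1.2]
grip_width: 0.0459
gripper_force: 0.0
```

```bash
python3 -c "
from h import *
w=place(BOX,[(0,-.036,.152)])[0]; go(w,.1203+np.pi/2)
im=grab_frame('scene'); compose('pics/c4.png',[((0,0),crop(im,'scene',350,80,110,140,4.2,[]))])"
```

```text
t 8.68 tcp [0.5248 0.27   0.1468] psi 1.696 tilt [-0.004 -0.002] F [0.7 0.1 1.2] w 0.0459 gf 0.0 j [ 0.    0.61 -0.85  1.7   0.51  1.07 -0.89]
  shift [ 0.006  0.01  -0.017] rows>= 0.1 ('turn z', np.float64(0.06))
```

View pics/c4.png

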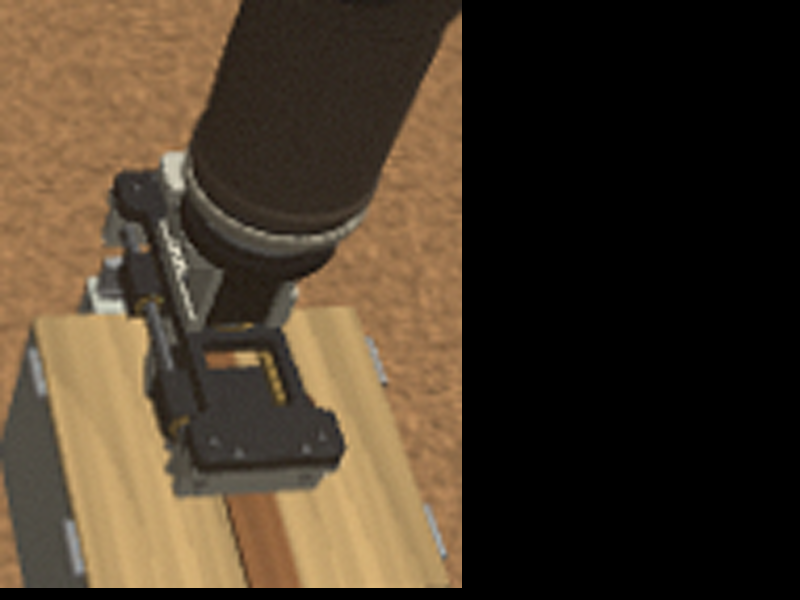

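Request:
arm_command:
  moves:
    - [[0, 0, 0, 0.004, 0.01, -0.017, 0.5], [0, 0, 0, 0, 0, 0, 1], [0, 0, 0, 0, 0, 0, 1], [0, 0, 0, 0, 0, 0, 1], [0, 0, 0, 0, 0, 0, 1], [0, 0, 0, 0, 0, 0, 1]]
  force: 15

```text
clock: 9.23
tcp_pos: [0.5277, 0.2723, 0.1542]
tcp_rot: [-2.079, -2.355, 0.001]
wrist_force: [-5.1, -1.0, 8.5]
grip_width: 0.0274
gripper_force: 15.0
```

```bash
python3 -c "
from h import *
w=place(BOX,[(0,-.036,.152)])[0]; go(w,.1203+np.pi/2)
a=np.deg2rad(25.8+np.arange(0,94,6.2)); print(np.round(np.c_[np.diff(.0689*np.cos(a)),-np.diff(.0689*np.sin(a))]/.3,3).tolist())"
```

```text
t 9.23 tcp [0.5277 0.2723 0.1542] psi 1.695 tilt [-0.001 -0.   ] F [-5.1 -1.   8.5] w 0.0274 gf 15.0 j [ 0.    0.6  -0.85  1.69  0.5   1.09 -0.88]
  shift [-0.001 -0.     0.007] rows>= 0.1 ('turn z', np.float64(0.06))
[[-0.012, -0.022], [-0.014, -0.02], [-0.016, -0.019], [-0.018, -0.017], [-0.02, -0.015], [-0.021, -0.012], [-0.023, -0.01], [-0.024, -0.008], [-0.024, -0.005], [-0.025, -0.002], [-0.025, 0.0], [-0.025, 0.003], [-0.024, 0.006], [-0.023, 0.008], [-0.022, 0.011]]
```

Request:
arm_command:
  moves:
    - [[0, 0, 0, -0.012, 0, -0.022, 1], [0, 0, 0, -0.014, 0, -0.02, 1], [0, 0, 0, -0.016, 0, -0.019, 1], [0, 0, 0, -0.018, 0, -0.017, 1], [0, 0, 0, -0.02, 0, -0.015, 1], [0, 0, 0, 0, 0, 0, 1]]

```text
clock: 9.73
tcp_pos: [0.5304, 0.2472, 0.182]
tcp_rot: [-2.079, -2.354, 0.003]
wrist_force: [-6.9, 1.9, 1.8]
grip_width: 0.0277
gripper_force: 15.0
```

```bash
python3 -c "
from h import *
w=place(BOX,[(0,-.098+.0689*np.cos(np.deg2rad(25.8+31)),.122+.0689*np.sin(np.deg2rad(25.8+31)))])[0]; go(w,.1203+np.pi/2)"
```

```text
t 9.73 tcp [0.5304 0.2472 0.182 ] psi 1.695 tilt [-0.002 -0.001] F [-6.9  1.9  1.8] w 0.0277 gf 15.0 j [ 0.06  0.56 -0.87  1.68  0.47  1.13 -0.82]
  shift [0.002 0.001 0.008] rows>= 0.1 ('turn z', np.float64(0.05))
```

Request:
arm_command:
  moves:
    - [[0, 0, 0, -0.021, 0, -0.012, 1], [0, 0, 0, -0.023, 0, -0.01, 1], [0, 0, 0, -0.024, 0, -0.008, 1], [0, 0, 0, -0.024, 0, -0.005, 1], [0, 0, 0, -0.025, 0, -0.002, 1], [0, 0, 0, -0.025, 0, 0, 1], [0, 0, 0, -0.025, 0, 0.003, 1], [0, 0, 0, -0.024, 0, 0.006, 1], [0, 0, 0, -0.024, 0, 0.01, 1], [0, 0, 0, 0, 0, 0, 1]]

```text
clock: 10.57
tcp_pos: [0.5373, 0.1816, 0.1867]
tcp_rot: [-2.08, -2.353, 0.009]
wrist_force: [-12.8, -5.5, 8.8]
grip_width: 0.0279
gripper_force: 15.0
```

```bash
python3 -c "
from h import *
w=place(BOX,[(0,-.098+.0689*np.cos(np.deg2rad(25.8+93)),.122+.0689*np.sin(np.deg2rad(25.8+93)))])[0]; go(w,.1203+np.pi/2)
im={n:grab_frame(n) for n in ('scene','top')}
compose('pics/c5.png',[((0,0),crop(im['top'],'top',90,180,130,120,3,[])),((400,0),crop(im['scene'],'scene',330,70,130,180,3,[]))])"
```

```text
t 10.57 tcp [0.5373 0.1816 0.1867] psi 1.694 tilt [-0.004 -0.004] F [-12.8  -5.5   8.8] w 0.0279 gf 15.0 j [ 0.19  0.53 -0.89  1.71  0.45  1.12 -0.71]
  shift [-0.014  0.005  0.014] rows>= 0.1 ('turn z', np.float64(0.04))
```

View pics/c5.png

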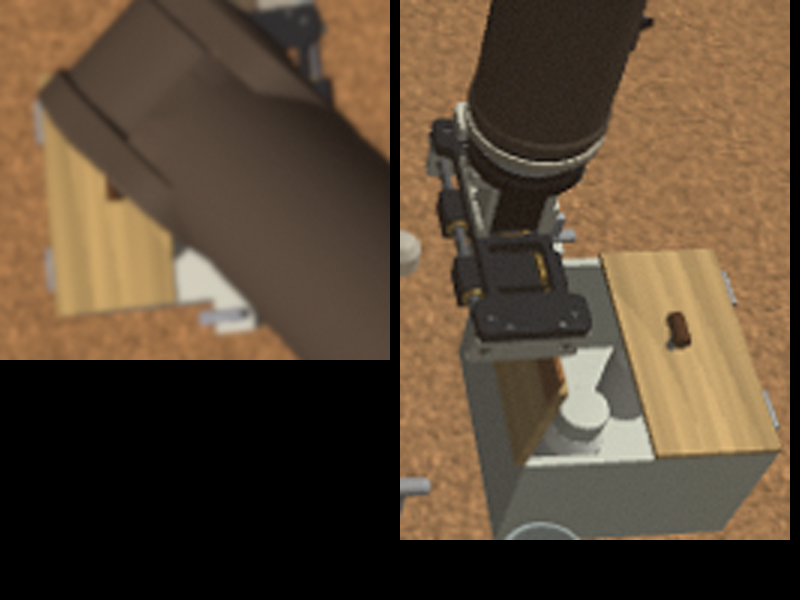

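Request:
arm_command:
  moves:
    - [[0, 0, 0, -0.015, -0.003, 0.006, 1], [0, 0, 0, -0.015, -0.003, 0.007, 1], [0, 0, 0, -0.01, 0, 0.006, 1], [0, 0, 0, 0, 0, 0, 1], [0, 0, 0, 0, 0, 0, 1]]

```text
clock: 11.08
tcp_pos: [0.5383, 0.1704, 0.1811]
tcp_rot: [2.08, 2.354, -0.005]
wrist_force: [-6.2, -1.5, 2.9]
grip_width: 0.0277
gripper_force: 15.0
```

```bash
python3 -c "
from h import *
s=read_state()['tcp_pos']-[BOX[0],BOX[1],0]; c,sn=np.cos(BOX[2]),np.sin(BOX[2]); y=-sn*s[0]+c*s[1]; print(y,s[2],np.rad2deg(np.arctan2(s[2]+.004-.128,y+.098))-25.8)
w=place(BOX,[(0,-.128,.3)])[0]; go(w,.1203+np.pi/2)"
```

```text
-0.13820591817076597 0.18111208649474414 99.3448809466614
t 11.08 tcp [0.5383 0.1704 0.1811] psi 1.694 tilt [-0.002 -0.003] F [-6.2 -1.5  2.9] w 0.0277 gf 15.0 j [ 0.21  0.53 -0.89  1.73  0.46  1.1  -0.7 ]
  shift [ 0.033  0.005 -0.396] rows>= 3.0 ('turn z', np.float64(0.04))
```

Request:
arm_command:
  moves:
    - [[0, 0, 0, 0, 0, 0, 0.5], [0, 0, 0, 0, 0, 0, 0.5], [0, 0, 0, 0, 0, -0.1, 0.5], [0, 0, 0, 0, 0, -0.1, 0.5], [0, 0, 0, 0, 0, -0.1, 0.5], [0, 0, 0, 0, 0, -0.1, 0.5], [0, 0, 0, 0.12, 0, 0, 0.5], [0, 0, 0, 0.12, 0, 0, 0.5], [0, 0, 0, 0.12, 0, 0, 0.5], [0, 0, 0, 0.12, 0, 0, 0.5]]

```text
clock: 11.92
tcp_pos: [0.5222, 0.316, 0.3017]
tcp_rot: [2.081, 2.352, 0.003]
wrist_force: [1.1, 0.4, 0.5]
grip_width: 0.046
gripper_force: 0.0
```

Request:
arm_command:
  moves:
    - [[0, 0, 0, 0.1, 0, 0, 0.5], [0, 0, 0, 0, 0, 0.1, 0.5], [0, 0, 0, 0, 0, 0, 0.5]]

```text
clock: 12.17
tcp_pos: [0.5163, 0.3455, 0.2673]
tcp_rot: [-2.075, -2.358, 0.006]
wrist_force: [0.6, -1.6, -1.8]
grip_width: 0.046
gripper_force: 0.0
```

```bash
python3 -c "
from h import *
w=place(BOX,[(0,.036,.1525)])[0]; go(w,.1203+np.pi/2)
im={n:grab_frame(n) for n in ('scene','top')}
compose('pics/c6.png',[((0,0),crop(im['top'],'top',90,180,130,120,3,[])),((400,0),crop(im['scene'],'scene',330,70,130,180,3,[]))])"
```

```text
t 12.17 tcp [0.5163 0.3455 0.2673] psi 1.698 tilt [-0.003 -0.002] F [ 0.6 -1.6 -1.8] w 0.046 gf 0.0 j [-0.11  0.55 -0.9   1.47  0.44  1.33 -0.92]
  shift [-0.007  0.01   0.383] rows>= 2.9 ('turn z', np.float64(0.11))
```

View pics/c6.png

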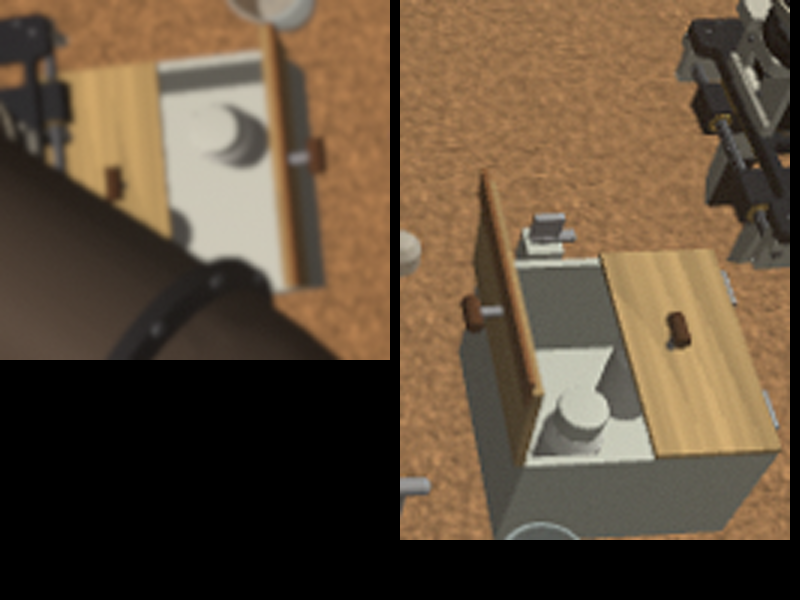

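Request:
arm_command:
  moves:
    - [[0, 0, 0.1, -0.007, 0.01, 0.1, 0.5], [0, 0, 0, 0, 0, 0.1, 0.5], [0, 0, 0, 0, 0, 0.1, 0.5], [0, 0, 0, 0, 0, 0.07, 0.5], [0, 0, 0, 0, 0, 0, 0.5], [0, 0, 0, 0, 0, 0, 0.5]]

```text
clock: 12.77
tcp_pos: [0.5222, 0.3418, 0.1607]
tcp_rot: [2.09, 2.345, -0.001]
wrist_force: [0.3, -0.6, -0.3]
grip_width: 0.0457
gripper_force: 0.0
```

```bash
python3 -c "
from h import *
w=place(BOX,[(0,.036,.1525)])[0]; go(w,.1203+np.pi/2)"
```

```text
t 12.77 tcp [0.5222 0.3418 0.1607] psi 1.686 tilt [ 0.    -0.001] F [ 0.3 -0.6 -0.3] w 0.0457 gf 0.0 j [-0.12  0.64 -0.85  1.6   0.52  1.14 -0.99]
  shift [ 0.007 -0.01   0.027] rows>= 0.2 ('turn z', np.float64(-0.08))
```

Request:
arm_command:
  moves:
    - [[0, 0, 0, 0.006, -0.008, 0.027, 0.5], [0, 0, 0, 0, 0, 0, 0.5], [0, 0, 0, 0, 0, 0, 1], [0, 0, 0, 0, 0, 0, 1], [0, 0, 0, 0, 0, 0, 1], [0, 0, 0, 0, 0, 0, 1], [0, 0, 0, 0, 0, 0, 1]]
  force: 15

```text
clock: 13.35
tcp_pos: [0.5201, 0.345, 0.1525]
tcp_rot: [2.088, 2.346, 0.004]
wrist_force: [4.8, 1.5, 1.2]
grip_width: 0.0278
gripper_force: 15.0
```

Request:
arm_command:
  moves:
    - [[0, 0, 0, 0.012, 0, -0.022, 1], [0, 0, 0, 0.014, 0, -0.02, 1], [0, 0, 0, 0.016, 0, -0.019, 1], [0, 0, 0, 0.018, 0, -0.017, 1], [0, 0, 0, 0.02, 0, -0.015, 1], [0, 0, 0, 0, 0, 0, 1]]

```text
clock: 13.85
tcp_pos: [0.5176, 0.3689, 0.1808]
tcp_rot: [2.087, 2.345, 0.004]
wrist_force: [5.9, -1.9, 1.1]
grip_width: 0.0275
gripper_force: 15.0
```

```bash
python3 -c "
from h import *
a=np.deg2rad(24.7+31); w=place(BOX,[(0,.098-.0682*np.cos(a),.124+.0682*np.sin(a))])[0]; go(w,.1203+np.pi/2)"
```

```text
t 13.85 tcp [0.5176 0.3689 0.1808] psi 1.687 tilt [0.003 0.001] F [ 5.9 -1.9  1.1] w 0.0275 gf 15.0 j [-0.17  0.64 -0.86  1.56  0.51  1.18 -1.01]
  shift [-0.006 -0.005  0.002] rows>= 0.0 ('turn z', np.float64(-0.06))
```

Request:
arm_command:
  moves:
    - [[0, 0, 0, 0.021, 0, -0.012, 1], [0, 0, 0, 0.023, 0, -0.01, 1], [0, 0, 0, 0.024, 0, -0.008, 1], [0, 0, 0, 0.024, 0, -0.005, 1], [0, 0, 0, 0.025, 0, -0.002, 1], [0, 0, 0, 0.025, 0, 0, 1], [0, 0, 0, 0.025, 0, 0.003, 1], [0, 0, 0, 0.024, 0, 0.006, 1], [0, 0, 0, 0.024, 0, 0.009, 1], [0, 0, 0, 0.022, 0, 0.01, 1]]

```text
clock: 14.68
tcp_pos: [0.5102, 0.4396, 0.1839]
tcp_rot: [2.088, 2.344, 0.007]
wrist_force: [8.4, -0.2, 4.1]
grip_width: 0.0278
gripper_force: 15.0
```

Request:
arm_command:
  moves:
    - [[0, 0, 0, 0.02, 0, 0.011, 1], [0, 0, 0, 0.015, 0, 0.008, 1], [0, 0, 0, 0, 0, 0, 1], [0, 0, 0, 0, 0, 0, 1]]

```text
clock: 15.02
tcp_pos: [0.5092, 0.45, 0.1776]
tcp_rot: [2.088, 2.344, 0.007]
wrist_force: [9.1, 3.0, 1.3]
grip_width: 0.0276
gripper_force: 15.0
```

```bash
python3 -c "
from h import *
s=read_state()['tcp_pos']-[BOX[0],BOX[1],0]; c,sn=np.cos(BOX[2]),np.sin(BOX[2]); y=-sn*s[0]+c*s[1]; print(y,s[2],np.rad2deg(np.arctan2(s[2]+.004-.128,-y+.098))-24.7)
w=place(BOX,[(0,.036,.38)])[0]; go(w,.1203+np.pi/2)"
```

```text
0.1428918306229337 0.1775586200332292 105.26910742982908
t 15.02 tcp [0.5092 0.45   0.1776] psi 1.686 tilt [0.005 0.002] F [9.1 3.  1.3] w 0.0276 gf 15.0 j [-0.32  0.7  -0.83  1.44  0.53  1.23 -1.1 ]
  shift [-0.355 -0.005 -0.675] rows>= 5.2 ('turn z', np.float64(-0.07))
```

Request:
arm_command:
  moves:
    - [[0, 0, 0, 0, 0, 0, 0.5], [0, 0, 0, 0, 0, 0, 0.5], [0, 0, 0, 0, 0, -0.12, 0.4], [0, 0, 0, 0, 0, -0.12, 0.4], [0, 0, 0, 0, 0, -0.12, 0.4], [0, 0, 0, 0, 0, -0.12, 0.4], [0, 0, 0, 0, 0, -0.12, 0.4], [0, 0, 0, -0.12, -0.04, 0, 0.4], [0, 0, 0, -0.12, -0.04, 0, 0.4], [0, 0, 0, -0.12, -0.04, 0, 0.4]]

```text
clock: 15.85
tcp_pos: [0.4815, 0.3378, 0.3567]
tcp_rot: [-2.084, -2.35, 0.0]
wrist_force: [0.7, -0.4, 0.7]
grip_width: 0.0548
gripper_force: 0.0
```

Request:
arm_command:
  moves:
    - [[0, 0, 0, -0.12, -0.04, 0, 0.4], [0, 0, 0, -0.12, -0.04, 0, 0.4], [0, 0, 0, -0.12, -0.04, 0, 0.4], [0, 0, 0, -0.12, -0.04, 0, 0.4], [0, 0, 0, -0.12, -0.04, 0, 0.4], [0, 0, 0, -0.12, -0.04, 0, 0.4], [0, 0, 0, -0.12, 0, 0, 0.4], [0, 0, 0, 0, 0, 0, 0.4]]

```text
clock: 16.52
tcp_pos: [0.4409, 0.0717, 0.3561]
tcp_rot: [2.097, 2.336, -0.006]
wrist_force: [1.7, -0.2, 0.1]
grip_width: 0.0549
gripper_force: 0.0
```

```bash
cat > bt.py <<'E'
from h import *
for n in ('scene','top'):
  im=grab_frame(n); print(n,[(q,c,(proj(n,[unproj(n,[q],.007)[0]])[0]-q).round(1),unproj(n,[q],.007)[0].round(4)) for q,c in look(n,'bottle1')])
  globals()[n]=im
for a in (-1,1):
  for b in (-1,1): print(a,b,place(BOX,[(a*.037,b*.037,.007)])[0].round(4))
lines=[cv2.transform(np.array([[[.02*np.cos(t),.02*np.sin(t),0] for t in np.linspace(0,6.28,24)]]),np.eye(3))[0]+place(BOX,[(a*.037,b*.037,.115)])[0] for a in(-1,1) for b in(-1,1)]
compose('pics/c7.png',[((0,0),crop(top,'top',90,180,130,130,3,lines)),((400,0),crop(scene,'scene',330,70,130,180,3,lines))])
go([.5,.3,.4])
E
python3 bt.py
```

```text
scene [(array([403.2, 201.7]), 0.86, array([-0.,  0.]), array([0.4844, 0.3419, 0.007 ])), (array([379.8, 228. ]), 0.62, array([-0., -0.]), array([0.5689, 0.271 , 0.007 ]))]
top [(array([172.7, 223.5]), 0.96, array([ 0., -0.]), array([0.575 , 0.2671, 0.007 ])), (array([145.7, 257.5]), 0.69, array([ 0., -0.]), array([0.4845, 0.3392, 0.007 ]))]
-1 -1 [0.4911 0.2666 0.007 ]
-1 1 [0.4822 0.3401 0.007 ]
1 -1 [0.5646 0.2755 0.007 ]
1 1 [0.5557 0.349  0.007 ]
t 16.72 tcp [0.4405 0.0805 0.3566] psi 1.689 tilt [-0.  0.] F [-0.2  0.1 -0.3] w 0.0549 gf 0.0 j [ 0.55  0.15 -0.95  1.7   0.13  1.35 -0.3 ]
  shift [ 0.703  0.283 -0.144] rows>= 5.4
```

View pics/c7.png

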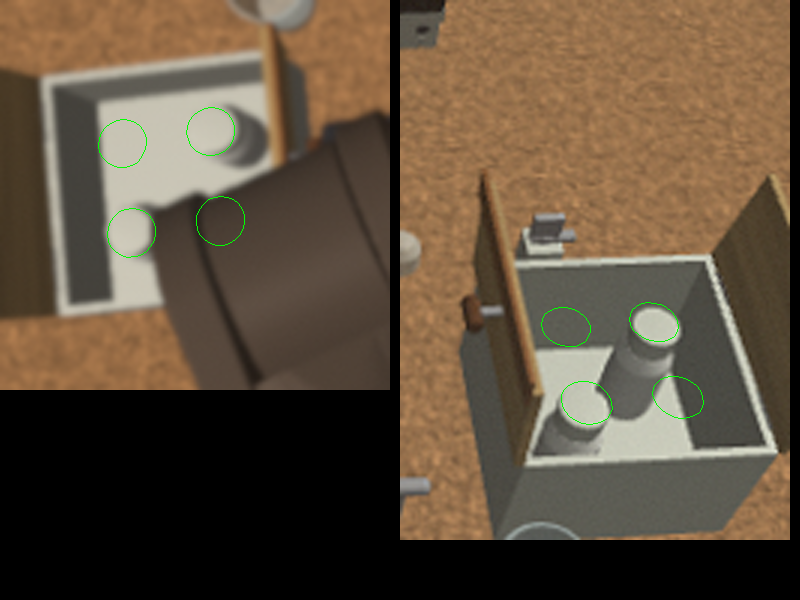

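Two bottles: front-left and rear-right in the box frame. I'll go to the front-left one first.

Request:
arm_command:
  moves:
    - [[0, 0, 0, 0.12, 0.035, 0, 0.4], [0, 0, 0, 0.12, 0.035, 0, 0.4], [0, 0, 0, 0.12, 0.035, 0, 0.4], [0, 0, 0, 0.12, 0.035, 0, 0.4], [0, 0, 0, 0.12, 0.035, 0, 0.4], [0, 0, 0, 0.12, 0.035, 0, 0.4], [0, 0, 0, 0.12, 0.035, 0, 0.4], [0, 0, 0, 0, 0, 0.1, 0.4], [0, 0, 0, 0, 0, 0.1, 0.4], [0, 0, 0, 0, 0, 0.1, 0.4]]

```text
clock: 17.55
tcp_pos: [0.4825, 0.3418, 0.2654]
tcp_rot: [-2.08, -2.352, -0.001]
wrist_force: [-0.1, -0.5, -0.6]
grip_width: 0.0553
gripper_force: 0.0
```

Request:
arm_command:
  moves:
    - [[0, 0, 0, 0, 0, 0.1, 0.4], [0, 0, 0, 0, 0, 0.1, 0.4], [0, 0, 0, 0, 0, 0, 0.4], [0, 0, 0, 0, 0, 0, 0.4]]

```text
clock: 17.88
tcp_pos: [0.4829, 0.3391, 0.2059]
tcp_rot: [-2.083, -2.349, 0.004]
wrist_force: [-1.5, 1.0, 0.8]
grip_width: 0.055
gripper_force: 0.0
```

```bash
python3 -c "
from h import *
go([.4835,.3405,.096],.1203+np.pi/2)"
```

```text
t 17.88 tcp [0.4829 0.3391 0.2059] psi 1.691 tilt [-0.003 -0.001] F [-1.5  1.   0.8] w 0.055 gf 0.0 j [-0.1   0.56 -0.9   1.63  0.46  1.18 -0.99]
  shift [0.004 0.004 0.366] rows>= 2.8 ('turn z', np.float64(-0.01))
```

Request:
arm_command:
  moves:
    - [[0, 0, 0, 0.004, 0.004, 0.1, 0.4], [0, 0, 0, 0, 0, 0.1, 0.4], [0, 0, 0, 0, 0, 0.1, 0.4], [0, 0, 0, 0, 0, 0.066, 0.4], [0, 0, 0, 0, 0, 0, 0.4], [0, 0, 0, 0, 0, 0, 0.8], [0, 0, 0, 0, 0, 0, 0.8], [0, 0, 0, 0, 0, 0, 0.8], [0, 0, 0, 0, 0, 0, 0.8]]
  force: 20

```text
clock: 18.63
tcp_pos: [0.4864, 0.341, 0.0993]
tcp_rot: [2.087, 2.347, 0.006]
wrist_force: [-1.8, 0.0, 8.0]
grip_width: 0.0398
gripper_force: 20.0
```

```bash
python3 -c "
from h import *
go([.4835,.3405,.096],.1203+np.pi/2)"
```

```text
t 18.63 tcp [0.4864 0.341  0.0993] psi 1.688 tilt [0.003 0.003] F [-1.8  0.   8. ] w 0.0398 gf 20.0 j [-0.15  0.66 -0.83  1.75  0.58  0.99 -1.09]
  shift [-0.001 -0.01   0.011] rows>= 0.1 ('turn z', np.float64(-0.04))
```

Request:
arm_command:
  moves:
    - [[0, 0, 0, 0, 0, -0.05, 0.8], [0, 0, 0, 0, 0, -0.1, 0.8], [0, 0, 0, 0, 0, -0.12, 0.8], [0, 0, 0, 0, 0, -0.12, 0.8], [0, 0, 0, 0, 0, -0.12, 0.8], [0, 0, 0, 0, 0, -0.12, 0.8], [0, 0, 0, 0, 0, -0.12, 0.8], [0, 0, 0, 0, 0, -0.12, 0.8], [0, 0, 0, 0, 0, 0, 0.8]]

```text
clock: 19.38
tcp_pos: [0.4861, 0.3422, 0.3665]
tcp_rot: [2.086, 2.347, 0.018]
wrist_force: [-0.7, 0.9, -0.7]
grip_width: 0.0393
gripper_force: 20.0
```

Request:
arm_command:
  moves:
    - [[0, 0, 0, -0.06, 0.003, 0, 0.8], [0, 0, 0, -0.12, 0.003, 0, 0.8], [0, 0, 0, -0.12, 0.003, 0, 0.8], [0, 0, 0, -0.12, 0.003, 0, 0.8], [0, 0, 0, -0.12, 0.003, 0, 0.8], [0, 0, 0, -0.12, 0.003, 0, 0.8], [0, 0, 0, -0.12, 0.003, 0, 0.8], [0, 0, 0, -0.12, 0.003, 0, 0.8], [0, 0, 0, -0.12, 0.003, 0, 0.8]]

```text
clock: 20.13
tcp_pos: [0.5291, 0.035, 0.3588]
tcp_rot: [2.086, 2.347, 0.001]
wrist_force: [1.0, -0.1, -1.0]
grip_width: 0.0393
gripper_force: 20.0
```

Request:
arm_command:
  moves:
    - [[0, 0, 0, -0.12, 0.003, 0, 0.8], [0, 0, 0, -0.12, 0.003, 0, 0.8], [0, 0, 0, -0.12, 0.003, 0, 0.8], [0, 0, 0, -0.12, 0.003, 0, 0.8], [0, 0, 0, -0.12, 0.003, 0, 0.8], [0, 0, 0, -0.12, 0.003, 0, 0.8], [0, 0, 1, -0.1, 0.003, 0, 0.8], [0, 0, 1, -0.06, 0, 0, 0.8], [0, 0, 1, 0, 0, 0, 0.8], [0, 0, 0, 0, 0, 0, 0.8]]

```text
clock: 20.97
tcp_pos: [0.565, -0.2263, 0.3582]
tcp_rot: [2.327, 2.11, 0.001]
wrist_force: [0.1, 0.2, -1.2]
grip_width: 0.0397
gripper_force: 20.0
```

```bash
python3 -c "
from h import *
go([.5698,-.2419,.2],1.482)
for n in ('scene','top'):
  grab_frame(n)
  for t,l in (('toggle_tip',(-.112,.013,.083)),('warmer',(0,0,0))): print(n,t,look(n,t)[:2],proj(n,place([.5296,-.2755,-.0891],[l])))"
```

```text
t 20.97 tcp [ 0.565  -0.2263  0.3582] psi 1.473 tilt [ 0.001 -0.   ] F [ 0.1  0.2 -1.2] w 0.0397 gf 20.0 j [ 0.81  0.45 -0.81  1.35  0.32  1.47 -0.07]
  shift [-0.05   0.021  0.527] rows>= 4.1 ('turn z', np.float64(-0.13))
scene toggle_tip [(array([357. , 178.4]), 0.63), (array([182.7, 155.5]), 0.53)] [[181.51511379 156.2272305 ]]
scene warmer [(array([168.5, 209.2]), 0.88)] [[171.90983562 207.97038123]]
top toggle_tip [(array([165. , 283.3]), 0.45), (array([376.2, 275.5]), 0.38)] [[373.6261899  279.32054631]]
top warmer [(array([375.3, 238.7]), 0.92), (array([273.3, 242.6]), 0.5)] [[374.6195515 237.4983062]]
```

Request:
arm_command:
  moves:
    - [[0, 0, -0.1, -0.05, 0.021, 0, 0.8], [0, 0, 0, 0, 0, 0.1, 0.8], [0, 0, 0, 0, 0, 0.12, 0.8], [0, 0, 0, 0, 0, 0.12, 0.8], [0, 0, 0, 0, 0, 0.12, 0.8], [0, 0, 0, 0, 0, 0.09, 0.8], [0, 0, 0, 0, 0, 0, 0.8], [0, 0, 0, 0, 0, 0, 0.8]]

```text
clock: 21.93
tcp_pos: [0.5696, -0.2401, 0.1924]
tcp_rot: [-2.311, -2.125, 0.001]
wrist_force: [-0.3, -0.0, -0.7]
grip_width: 0.0395
gripper_force: 20.0
```

```bash
python3 -c "
from h import *
go([.5698,-.2419,.113],1.482)"
```

```text
t 21.93 tcp [ 0.5696 -0.2401  0.1924] psi 1.487 tilt [-0.002  0.001] F [-0.3 -0.  -0.7] w 0.0395 gf 20.0 j [ 0.81  0.57 -0.77  1.59  0.42  1.16 -0.13]
  shift [-0.006  0.002  0.265] rows>= 2.0 ('turn z', np.float64(0.07))
```

Request:
arm_command:
  moves:
    - [[0, 0, 0, -0.006, 0.002, 0.08, 0.8], [0, 0, 0, 0, 0, 0.08, 0.8], [0, 0, 0, 0, 0, 0.06, 0.8], [0, 0, 0, 0, 0, 0.035, 0.8], [0, 0, 0, 0, 0, 0.006, 0.8], [0, 0, 0, 0, 0, 0, 0.8], [0, 0, 0, 0, 0, 0, 0.8]]

```text
clock: 22.52
tcp_pos: [0.5719, -0.2424, 0.1165]
tcp_rot: [2.312, 2.123, 0.002]
wrist_force: [0.8, 0.9, -0.7]
grip_width: 0.0394
gripper_force: 20.0
```

```bash
python3 -c "
from h import *
go([.5698,-.2419,.1103],1.482)"
```

```text
t 22.52 tcp [ 0.5719 -0.2424  0.1165] psi 1.486 tilt [ 0.003 -0.001] F [ 0.8  0.9 -0.7] w 0.0394 gf 20.0 j [ 0.79  0.65 -0.73  1.67  0.49  1.02 -0.19]
  shift [ 0.001 -0.007  0.021] rows>= 0.2 ('turn z', np.float64(0.05))
```

Request:
arm_command:
  moves:
    - [[0, 0, 0, 0, -0.006, 0.01, 0.8], [0, 0, 0, 0, 0, 0.009, 0.8], [0, 0, 0, 0, 0, 0, 0.8], [0, 0, 0, 0, 0, 0, 0.8]]

```text
clock: 22.85
tcp_pos: [0.5693, -0.2424, 0.1101]
tcp_rot: [2.313, 2.123, 0.001]
wrist_force: [-1.7, -0.1, 5.8]
grip_width: 0.0397
gripper_force: 20.0
```

Request:
arm_command:
  moves:
    - [[0, 0, 0, 0, 0, 0, 0.4], [0, 0, 0, 0, 0, 0, 0.4], [0, 0, 0, 0, 0, 0, 0.4], [0, 0, 0, 0, 0, -0.05, 0.4], [0, 0, 0, 0, 0, -0.1, 0.4], [0, 0, 0, 0, 0, -0.12, 0.4], [0, 0, 0, 0, 0, -0.12, 0.4], [0, 0, 0, 0, 0, -0.12, 0.4], [0, 0, 0, 0, 0, -0.12, 0.4], [0, 0, 0, 0, 0, -0.12, 0.4]]

```text
clock: 23.68
tcp_pos: [0.5685, -0.242, 0.3358]
tcp_rot: [2.314, 2.125, 0.0]
wrist_force: [0.9, -0.5, -0.3]
grip_width: 0.0549
gripper_force: 0.0
```

```bash
python3 -c "
from h import *
go([.565,.2755,.32],1.691)
grab_frame('top');print([unproj('top',[q],.018) for q,c in look('top','bottle1')])
grab_frame('scene');print([unproj('scene',[q],.018) for q,c in look('scene','bottle1')])"
```

```text
t 23.68 tcp [ 0.5685 -0.242   0.3358] psi 1.486 tilt [ 0. -0.] F [ 0.9 -0.5 -0.3] w 0.0549 gf 0.0 j [ 0.82  0.47 -0.8   1.37  0.34  1.44 -0.05]
  shift [ 1.718 -0.158  0.053] rows>= 13.2 ('turn z', np.float64(-2.94))
[array([[0.57712004, 0.26953566, 0.018     ]]), array([[ 0.56738575, -0.24212136,  0.018     ]])]
[array([[0.56735817, 0.26927056, 0.018     ]]), array([[ 0.55849952, -0.23198412,  0.018     ]]), array([[0.45725178, 0.24703293, 0.018     ]])]
```

Request:
arm_command:
  moves:
    - [[0, 0, 0, 0.123, -0.012, 0, 0.4], [0, 0, 0, 0.123, -0.012, 0, 0.4], [0, 0, 0, 0.123, -0.012, 0, 0.4], [0, 0, 0, 0.123, -0.012, 0, 0.4], [0, 0, 0, 0.123, -0.012, 0, 0.4], [0, 0, 0, 0.123, -0.012, 0, 0.4], [0, 0, 0, 0.123, -0.012, 0, 0.4], [0, 0, 0, 0.123, -0.012, 0, 0.4], [0, 0, 0, 0.123, -0.012, 0, 0.4], [0, 0, 0, 0.123, -0.012, 0, 0.4]]

```text
clock: 24.72
tcp_pos: [0.5635, 0.1296, 0.3321]
tcp_rot: [-2.314, -2.124, 0.004]
wrist_force: [1.0, 0.3, 0.7]
grip_width: 0.0547
gripper_force: 0.0
```

Request:
arm_command:
  moves:
    - [[0, 0, 0, 0.123, -0.012, 0, 0.4], [0, 0, 0, 0.123, -0.012, 0, 0.4], [0, 0, 0, 0.123, -0.012, 0, 0.4], [0, 0, 0, 0.12, -0.003, 0, 0.4], [0, 0, -1, 0, 0, 0, 0.4], [0, 0, -1, 0, 0, 0, 0.4], [0, 0, -1, 0, 0, 0, 0.4], [0, 0, 0, 0, 0, 0, 0.4], [0, 0, 0, 0, 0, 0, 0.4]]

```text
clock: 25.47
tcp_pos: [0.5649, 0.2752, 0.3323]
tcp_rot: [-2.081, -2.352, 0.003]
wrist_force: [0.3, -0.4, 0.0]
grip_width: 0.0553
gripper_force: 0.0
```

```bash
python3 -c "
from h import *
go([.5655,.275,.2],1.691)"
```

```text
t 25.47 tcp [0.5649 0.2752 0.3323] psi 1.693 tilt [-0.002 -0.001] F [ 0.3 -0.4  0. ] w 0.0553 gf 0.0 j [ 0.01  0.53 -0.91  1.34  0.41  1.47 -0.75]
  shift [-0.001  0.003  0.441] rows>= 3.4 ('turn z', np.float64(0.03))
```

Request:
arm_command:
  moves:
    - [[0, 0, 0, 0, 0.003, 0.12, 0.4], [0, 0, 0, 0, 0, 0.12, 0.4], [0, 0, 0, 0, 0, 0.12, 0.4], [0, 0, 0, 0, 0, 0.12, 0.4], [0, 0, 0, 0, 0, 0.12, 0.4], [0, 0, 0, 0, 0, 0.1, 0.4], [0, 0, 0, 0, 0, 0.07, 0.4], [0, 0, 0, 0, 0, 0, 0.4], [0, 0, 0, 0, 0, 0, 0.4]]

```text
clock: 26.22
tcp_pos: [0.5655, 0.2751, 0.102]
tcp_rot: [-2.081, -2.352, 0.004]
wrist_force: [-1.1, 0.8, 1.1]
grip_width: 0.0554
gripper_force: 0.0
```

Request:
arm_command:
  moves:
    - [[0, 0, 0, 0, 0, 0, 0.8], [0, 0, 0, 0, 0, 0, 0.8], [0, 0, 0, 0, 0, 0, 0.8], [0, 0, 0, 0, 0, 0, 0.8]]
  force: 20

```text
clock: 26.55
tcp_pos: [0.567, 0.2764, 0.1045]
tcp_rot: [2.079, 2.354, 0.004]
wrist_force: [0.9, -0.2, 5.2]
grip_width: 0.0391
gripper_force: 20.0
```

```bash
python3 -c "
from h import *
go([.4894,-.3091,.36],1.691)"
```

```text
t 26.55 tcp [0.567  0.2764 0.1045] psi 1.694 tilt [0.003 0.001] F [ 0.9 -0.2  5.2] w 0.0391 gf 20.0 j [-0.02  0.71 -0.82  1.65  0.58  1.04 -0.9 ]
  shift [-1.904 -0.495 -0.855] rows>= 14.6 ('turn z', np.float64(0.05))
```

Request:
arm_command:
  moves:
    - [[0, 0, 0, 0, 0, -0.05, 0.8], [0, 0, 0, 0, 0, -0.1, 0.8], [0, 0, 0, 0, 0, -0.12, 0.8], [0, 0, 0, 0, 0, -0.12, 0.8], [0, 0, 0, 0, 0, -0.12, 0.8], [0, 0, 0, 0, 0, -0.12, 0.8], [0, 0, 0, 0, 0, -0.12, 0.8], [0, 0, 0, 0, 0, -0.13, 0.8], [0, 0, 0, 0, 0, 0, 0.8]]

```text
clock: 27.3
tcp_pos: [0.567, 0.2781, 0.3755]
tcp_rot: [2.078, 2.353, 0.017]
wrist_force: [-0.2, 1.4, -0.6]
grip_width: 0.039
gripper_force: 20.0
```

Request:
arm_command:
  moves:
    - [[0, 0, 0, -0.06, -0.01, 0, 0.8], [0, 0, 0, -0.12, -0.03, 0, 0.8], [0, 0, 0, -0.12, -0.03, 0, 0.8], [0, 0, 0, -0.12, -0.03, 0, 0.8], [0, 0, 0, -0.12, -0.03, 0, 0.8], [0, 0, 0, -0.12, -0.03, 0, 0.8], [0, 0, 0, -0.12, -0.03, 0, 0.8], [0, 0, 0, -0.12, -0.03, 0, 0.8], [0, 0, 0, -0.12, -0.03, 0, 0.8]]

```text
clock: 28.05
tcp_pos: [0.5288, -0.0388, 0.3671]
tcp_rot: [2.079, 2.354, -0.0]
wrist_force: [0.8, 0.7, -0.7]
grip_width: 0.0393
gripper_force: 20.0
```

Request:
arm_command:
  moves:
    - [[0, 0, 0, -0.12, -0.03, 0, 0.8], [0, 0, 0, -0.12, -0.03, 0, 0.8], [0, 0, 0, -0.12, -0.03, 0, 0.8], [0, 0, 0, -0.12, -0.03, 0, 0.8], [0, 0, 0, -0.12, -0.03, 0, 0.8], [0, 0, 0, -0.12, -0.03, 0, 0.8], [0, 0, 0, -0.12, -0.03, 0, 0.8], [0, 0, 1, -0.06, -0.03, 0, 0.8], [0, 0, 1, 0, 0, 0, 0.8], [0, 0, 1, 0, 0, 0, 0.8]]

```text
clock: 28.88
tcp_pos: [0.4905, -0.316, 0.3664]
tcp_rot: [-2.321, -2.116, 0.0]
wrist_force: [0.7, 1.1, -0.5]
grip_width: 0.0395
gripper_force: 20.0
```

```bash
python3 -c "
from h import *
go([.4894,-.3091,.2],1.482)"
```

```text
t 28.88 tcp [ 0.4905 -0.316   0.3664] psi 1.478 tilt [-0.  0.] F [ 0.7  1.1 -0.5] w 0.0395 gf 20.0 j [ 1.03  0.4  -0.81  1.4   0.29  1.47  0.14]
  shift [ 0.022 -0.006  0.555] rows>= 4.3 ('turn z', np.float64(-0.05))
```

Request:
arm_command:
  moves:
    - [[0, 0, 0, 0.02, -0.006, 0.08, 0.8], [0, 0, 0, 0, 0, 0.12, 0.8], [0, 0, 0, 0, 0, 0.12, 0.8], [0, 0, 0, 0, 0, 0.12, 0.8], [0, 0, 0, 0, 0, 0.12, 0.8], [0, 0, 0, 0, 0, 0.12, 0.8], [0, 0, 0, 0, 0, 0.1, 0.8], [0, 0, 0, 0, 0, 0, 0.8], [0, 0, 0, 0, 0, 0, 0.8]]

```text
clock: 29.63
tcp_pos: [0.4895, -0.3074, 0.1324]
tcp_rot: [-2.312, -2.123, 0.001]
wrist_force: [0.8, -1.0, -1.0]
grip_width: 0.0392
gripper_force: 20.0
```

```bash
python3 -c "
from h import *
go([.4894,-.3091,.1155],1.482)"
```

```text
t 29.63 tcp [ 0.4895 -0.3074  0.1324] psi 1.486 tilt [-0.002  0.002] F [ 0.8 -1.  -1. ] w 0.0392 gf 20.0 j [ 0.98  0.57 -0.74  1.76  0.44  1.   -0.02]
  shift [-0.006  0.     0.056] rows>= 0.4 ('turn z', np.float64(0.05))
```

Request:
arm_command:
  moves:
    - [[0, 0, 0, -0.004, 0, 0.03, 0.8], [0, 0, 0, 0, 0, 0.02, 0.8], [0, 0, 0, 0, 0, 0.008, 0.8], [0, 0, 0, 0, 0, 0, 0.8], [0, 0, 0, 0, 0, 0, 0.8]]

```text
clock: 30.05
tcp_pos: [0.4904, -0.3092, 0.116]
tcp_rot: [2.314, 2.124, 0.0]
wrist_force: [-0.0, 0.1, -1.5]
grip_width: 0.0389
gripper_force: 20.0
```

Request:
arm_command:
  moves:
    - [[0, 0, 0, 0, 0, 0, 0.4], [0, 0, 0, 0, 0, 0, 0.4], [0, 0, 0, 0, 0, 0, 0.4], [0, 0, 0, 0, 0, -0.05, 0.4], [0, 0, 0, 0, 0, -0.1, 0.4], [0, 0, 0, 0, 0, -0.1, 0.4], [0, 0, 0, 0, 0, -0.1, 0.4], [0, 0, 0, 0, 0, 0, 1]]

```text
clock: 30.72
tcp_pos: [0.4932, -0.3095, 0.2266]
tcp_rot: [2.308, 2.119, 0.005]
wrist_force: [1.4, 0.3, -0.1]
grip_width: 0.0517
gripper_force: 0.0
```

```bash
python3 -c "
from h import *
W=[.5296,-.2755,-.0891]
w=place(W,[(-.1145,.055,.2)])[0];print(w); go(w,1.482)
for n in ('top','scene'):
  grab_frame(n);print([unproj(n,[q],.018)[0].round(3) for q,c in look(n,'bottle1')])"
```

```text
[ 0.42044821 -0.21052972  0.2       ]
t 30.72 tcp [ 0.4932 -0.3095  0.2266] psi 1.486 tilt [ 0.008 -0.004] F [ 1.4  0.3 -0.1] w 0.0517 gf 0.0 j [ 1.01  0.48 -0.79  1.64  0.36  1.17  0.06]
  shift [ 0.308 -0.27   0.085] rows>= 2.4 ('turn z', np.float64(0.05))
[array([ 0.495, -0.312,  0.018]), array([ 0.567, -0.239,  0.018])]
[array([ 0.49 , -0.311,  0.018]), array([ 0.562, -0.237,  0.018]), array([0.427, 0.461, 0.018])]
```

Request:
arm_command:
  moves:
    - [[0, 0, 0, 0.1, -0.09, 0, 1], [0, 0, 0, 0.1, -0.09, 0, 1], [0, 0, 0, 0.1, -0.09, 0, 1], [0, 0, 0, 0, 0, 0.1, 1], [0, 0, 0, 0, 0, 0.1, 1], [0, 0, 0, 0, 0, 0.1, 1], [0, 0, 0, 0, 0, 0.05, 1], [0, 0, 0, 0, 0, 0, 1], [0, 0, 0, 0, 0, 0, 1]]

```text
clock: 31.67
tcp_pos: [0.4162, -0.2119, 0.1145]
tcp_rot: [-2.311, -2.123, 0.001]
wrist_force: [-1.0, 1.1, 0.3]
grip_width: 0.0006
gripper_force: 0.0
```

```bash
python3 -c "
from h import *
W=[.5296,-.2755,-.0891]
w=place(W,[(-.1145,.05,.072)])[0]; go(w,1.482)
im={n:grab_frame(n) for n in ('scene','top')}
for n in im: print(look(n,'toggle_tip'), proj(n,place(W,[(-.112,.013,.083)])))
compose('pics/c8.png',[((0,0),crop(im['top'],'top',330,180,110,130,3.5,[])),((400,0),crop(im['scene'],'scene',110,110,110,140,3.6,[]))])"
```

```text
t 31.67 tcp [ 0.4162 -0.2119  0.1145] psi 1.486 tilt [-0.003  0.002] F [-1.   1.1  0.3] w 0.0006 gf 0.0 j [ 0.97  0.44 -0.79  2.03  0.41  0.84 -0.14]
  shift [-0.011  0.014  0.142] rows>= 1.1 ('turn z', np.float64(0.06))
[] [[181.51511379 156.2272305 ]]
[] [[373.6261899  279.32054631]]
```

View pics/c8.png

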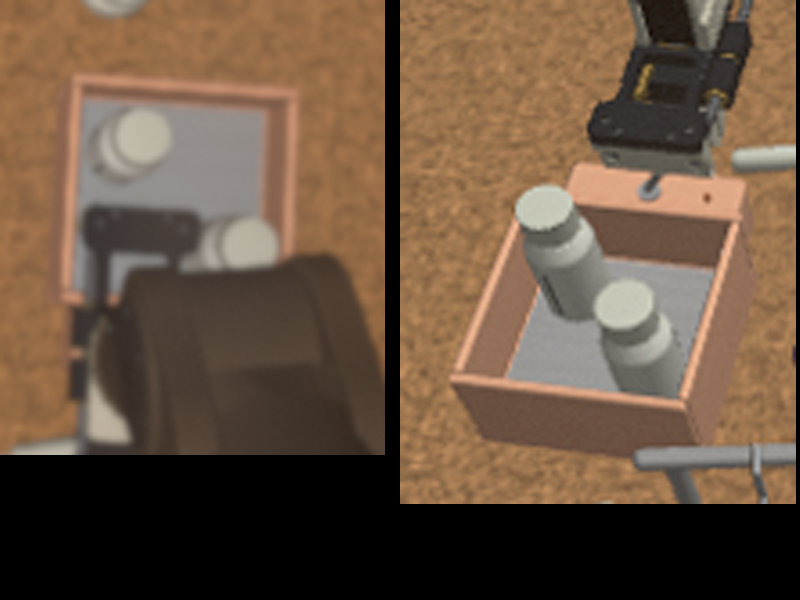

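Request:
arm_command:
  moves:
    - [[0, 0, 0, -0.01, 0.012, 0.05, 1], [0, 0, 0, 0, 0, 0.05, 1], [0, 0, 0, 0, 0, 0.035, 1], [0, 0, 0, 0, 0, 0, 1], [0, 0, 0, -0.03, 0, 0, 1], [0, 0, 0, -0.03, 0, 0, 1], [0, 0, 0, -0.03, 0, 0, 1], [0, 0, 0, 0, 0, 0, 1]]

```text
clock: 32.53
tcp_pos: [0.4182, -0.2454, 0.0755]
tcp_rot: [2.316, 2.12, -0.0]
wrist_force: [-0.7, -0.2, -1.0]
grip_width: 0.0005
gripper_force: 0.0
```

```bash
python3 -c "
from h import *
W=[.5296,-.2755,-.0891]
w=place(W,[(-.1145,-.003,.074)])[0]; go(w,1.482)"
```

```text
t 32.53 tcp [ 0.4182 -0.2454  0.0755] psi 1.483 tilt [ 0.001 -0.001] F [-0.7 -0.2 -1. ] w 0.0005 gf 0.0 j [ 0.97  0.51 -0.73  2.03  0.49  0.77 -0.15]
  shift [-0.077 -0.003  0.005] rows>= 0.6 ('turn z', np.float64(0.01))
```

Request:
arm_command:
  moves:
    - [[0, 0, 0, -0.03, 0, 0, 1], [0, 0, 0, -0.03, 0, 0, 1], [0, 0, 0, -0.02, 0, 0, 1], [0, 0, 0, 0, 0, 0, 1]]

```text
clock: 32.87
tcp_pos: [0.4167, -0.2629, 0.0749]
tcp_rot: [-2.309, -2.125, -0.007]
wrist_force: [1.6, 15.1, 6.0]
grip_width: 0.0002
gripper_force: 8.3
```

Request:
arm_command:
  moves:
    - [[0, 0, 0, 0.03, 0, 0, 1], [0, 0, 0, 0, 0, -0.1, 1], [0, 0, 0, 0, 0, -0.1, 1], [0, 0, 0, 0, 0, -0.12, 1], [0, 0, 0, 0.12, 0, -0.12, 1], [0, 0, 0, 0.12, 0, 0, 1], [0, 0, 0, 0.1, 0, 0, 1], [0, 0, 0, 0, 0, 0, 1]]

```text
clock: 33.53
tcp_pos: [0.4258, -0.1574, 0.2017]
tcp_rot: [2.306, 2.131, 0.002]
wrist_force: [0.4, -0.1, -0.7]
grip_width: 0.0006
gripper_force: 0.0
```

```bash
cat > tg.py <<'E'
from h import *
W=[.5296,-.2755,-.0891]; go([.45,0,.3])
im={n:grab_frame(n) for n in ('scene','top')}
for n in im: print(n,look(n,'toggle_tip'), proj(n,place(W,[(-.112,.013,.083),(-.112,-.013,.083)])).round(1).tolist())
for n in im:
  for t,z in (('timer',0),('timer_back',.023),('timer_button',.024),('rail_stand',0)): print(n,t,[(unproj(n,[q],z)[0].round(3).tolist(),c) for q,c in look(n,t)])
compose('pics/c9.png',[((0,0),crop(im['top'],'top',215,200,135,75,4,[])),((545,0),crop(im['scene'],'scene',140,135,70,75,3.5,[])),((0,310),crop(im['scene'],'scene',205,180,135,70,4,[])),((545,310),crop(im['top'],'top',340,250,75,60,3.3,[]))])
E
python3 tg.py
```

```text
t 33.53 tcp [ 0.4258 -0.1574  0.2017] psi 1.492 tilt [ 0.002 -0.   ] F [ 0.4 -0.1 -0.7] w 0.0006 gf 0.0 j [ 0.97  0.31 -0.89  1.95  0.28  1.01 -0.13]
  shift [ 0.529  0.04  -0.328] rows>= 4.1 
scene [(array([171.9, 154.9]), 0.43)] [[181.5, 156.2], [172.1, 155.2]]
top [(array([272.3, 244. ]), 0.36)] [[373.6, 279.3], [384.0, 280.1]]
scene timer [([0.531, -0.13, 0.0], 0.85), ([0.565, -0.001, -0.0], 0.81), ([0.559, 0.101, 0.0], 0.65)]
scene timer_back [([0.574, 0.01, 0.023], 0.96), ([0.577, 0.09, 0.023], 0.79), ([0.367, -0.304, 0.023], 0.7), ([0.52, -0.138, 0.023], 0.66)]
scene timer_button [([0.53, -0.087, 0.024], 0.39)]
scene rail_stand [([0.705, -0.022, 0.0], 0.65)]
top timer [([0.55, -0.003, 0.0], 0.87), ([0.554, 0.111, 0.0], 0.58), ([0.571, -0.244, 0.0], 0.15)]
top timer_back [([0.536, -0.134, 0.023], 0.91), ([0.573, 0.002, 0.023], 0.64), ([0.569, 0.091, 0.023], 0.64)]
top timer_button [([0.516, -0.095, 0.024], 0.43), ([0.522, -0.012, 0.024], 0.39), ([0.53, 0.128, 0.024], 0.39), ([0.539, 0.235, 0.024], 0.3)]
top rail_stand [([0.714, -0.027, 0.0], 0.86)]
```

View pics/c9.png

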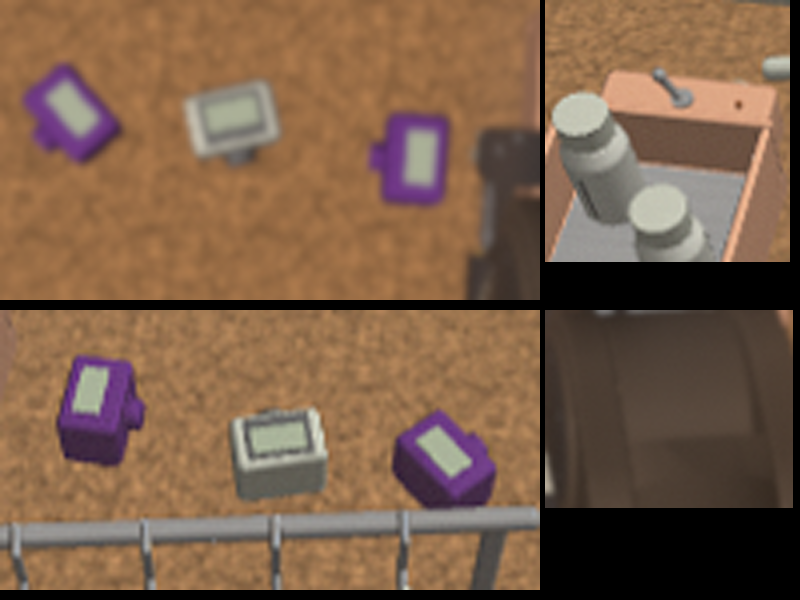

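Both bottles stand in the basin and the toggle leans left in the scene view, matching the predicted "on" tip. I'll fit the timer and plinth more precisely.

```bash
cat > tm.py <<'E'
from h import *
obs=[]
for u,v,a,b in ((185,97,1,1),(265,82,1,-1),(279,133,-1,-1),(196,157,-1,1)): obs.append(("top",(.02*a,.029*b,.046),(215+u/4-.5,200+v/4-.5)))
for u,v,a,b,z in ((231,422,-1,-1,.046),(318,410,-1,1,.046),(327,455,1,1,.046),(237,465,1,-1,.046),(238,498,1,-1,0),(325,490,1,1,0)): obs.append(("scene",(.02*a,.029*b,z),(205+u/4-.5,180+(v-310)/4-.5)))
p,r=fit(obs,[.555,0,.2]); print("timer",p.round(4),r.round(1).tolist())
pt,_=fit(obs[:4],p); ps,_=fit(obs[4:],p); print(pt.round(4),ps.round(4))
ob=[("top",(.012,.135,.044),(229.5,168.9)),("top",(.012,-.135,.044),(330.6,158.9)),("top",(-.025,.15,.042),(225.8,183.8)),("top",(-.025,-.15,.042),(338.6,172.4))]
# scene: post bases in c2 crop
ob+=[("scene",(.012,-.135,.044),(185+30/1.8-.5,220+103/1.8-.5)),("scene",(.012,.135,.044),(185+244/1.8-.5,220+96/1.8-.5))]
q,r=fit(ob,[.71,-.027,.09]); print("rail",q.round(4),r.round(1).tolist(),"face x at y=0",q[0]-.025*np.cos(q[2])+np.tan(q[2])*0)
go([p[0],p[1],.2],p[2])
E
python3 tm.py
```

```text
timer [ 0.5531 -0.0014  0.1974] [[-1.0, -0.1], [0.8, -1.1], [0.6, 1.2], [-0.6, -0.1], [-0.8, -2.3], [0.1, -2.1], [0.4, -0.1], [-0.3, 0.4], [-0.0, 1.4], [0.5, 0.5]]
[ 0.5532 -0.0014  0.223 ] [ 0.5532 -0.0012  0.1777]
rail [ 0.7136 -0.0254  0.0859] [[-0.2, -0.0], [0.2, -0.2], [-0.9, -0.5], [-0.6, -0.5], [-0.2, -0.6], [-1.1, -0.8]] face x at y=0 0.6886957342104992
t 34.13 tcp [ 0.4249 -0.1628  0.2003] psi 1.485 tilt [-0.  0.] F [ 1.  -0.5  0.4] w 0.0008 gf 0.0 j [ 0.97  0.31 -0.88  1.95  0.28  1.01 -0.13]
  shift [0.573 0.38  0.001] rows>= 4.4 ('turn z', np.float64(18.44))
```

Request:
arm_command:
  moves:
    - [[0, 0, 0, 0.115, 0.076, 0, 0.22], [0, 0, 0, 0.115, 0.076, 0, 0.22], [0, 0, 0, 0.115, 0.076, 0, 0.22], [0, 0, 0, 0.115, 0.076, 0, 0.22], [0, 0, 0, 0.113, 0.076, 0, 0.22], [0, 0, 1, 0, 0, 0, 0.22], [0, 0, 1, 0, 0, 0, 0.22], [0, 0, 1, 0, 0, 0, 0.22], [0, 0, 1, 0, 0, 0, 0.22], [0, 0, 1, 0, 0, 0, 0.22]]

```text
clock: 34.97
tcp_pos: [0.5533, -0.0008, 0.2001]
tcp_rot: [-2.65, -1.686, 0.0]
wrist_force: [-0.2, -0.5, -0.8]
grip_width: 0.0624
gripper_force: 0.0
```

Request:
arm_command:
  moves:
    - [[0, 0, 1, 0, 0, 0, 0.22], [0, 0, 1, 0, 0, 0, 0.22], [0, 0, 1, 0, 0, 0, 0.22], [0, 0, 1, 0, 0, 0, 0.22], [0, 0, 1, 0, 0, 0, 0.22], [0, 0, 1, 0, 0, 0, 0.22], [0, 0, 1, 0, 0, 0, 0.22], [0, 0, 1, 0, 0, 0, 0.22], [0, 0, 1, 0, 0, 0, 0.22], [0, 0, 1, 0, 0, 0, 0.22]]

```text
clock: 35.8
tcp_pos: [0.5532, -0.001, 0.2002]
tcp_rot: [-3.068, -0.677, 0.0]
wrist_force: [0.1, 0.7, -0.4]
grip_width: 0.0714
gripper_force: 0.0
```

Request:
arm_command:
  moves:
    - [[0, 0, 1, 0, 0, 0, 0.22], [0, 0, 1, 0, 0, 0, 0.22], [0, 0, 1, 0, 0, 0, 0.22], [0, 0, 0.4, 0, 0, 0, 0.22], [0, 1, 0, 0, 0, 0, 0.22], [0, 1, 0, 0, 0, 0, 0.22], [0, 1, 0, 0, 0, 0, 0.22], [0, 0, 0, 0, 0, 0, 0.22]]

```text
clock: 36.47
tcp_pos: [0.5509, -0.0017, 0.1998]
tcp_rot: [-3.089, -0.311, -0.326]
wrist_force: [-1.1, 0.3, -0.1]
grip_width: 0.0717
gripper_force: 0.0
```

```bash
cat > t2.py <<'E'
from h import *
for n in ('top','scene'):
  grab_frame(n); print(n,[(q.tolist(),unproj(n,[q],0)[0].round(3).tolist(),c) for q,c in look(n,'timer')])
p=[.5531,-.0014,.1974]; go([p[0],p[1],.012],p[2])
E
python3 t2.py
```

```text
top [([316.4, 239.3], [0.527, -0.119, 0.0], 0.75), ([235.4, 227.1], [0.563, 0.099, 0.0], 0.66)]
scene [([229.0, 211.7], [0.534, -0.121, 0.0], 0.97), ([275.4, 221.5], [0.558, 0.002, 0.0], 0.69), ([315.6, 223.0], [0.558, 0.107, 0.0], 0.66)]
t 36.67 tcp [ 0.554  -0.0009  0.2007] psi 0.201 tilt [0.203 0.041] F [0.4 0.4 0.4] w 0.0715 gf 0.0 j [ 0.39  0.29 -0.58  1.93  0.21  0.77 -1.66]
  shift [-0.133  0.001  0.615] rows>= 4.7 ('turn z', np.float64(0.05))
```

Request:
arm_command:
  moves:
    - [[0, 0, 0, -0.022, 0, 0.1, 0.22], [0, 0, 0, -0.022, 0, 0.1, 0.22], [0, 0, 0, -0.022, 0, 0.1, 0.22], [0, 0, 0, -0.022, 0, 0.1, 0.22], [0, 0, 0, -0.022, 0, 0.1, 0.22], [0, 0, 0, -0.022, 0, 0.1, 0.22], [0, 0, 0, 0, 0, 0, 0.22], [0, 0, 0, 0, 0, 0, 0.22]]

```text
clock: 37.33
tcp_pos: [0.5516, -0.0007, 0.0148]
tcp_rot: [-3.089, -0.313, -0.319]
wrist_force: [0.8, -0.1, 0.4]
grip_width: 0.0712
gripper_force: 0.0
```

Request:
arm_command:
  moves:
    - [[0, 0, 0, 0, 0, 0, 0.6], [0, 0, 0, 0, 0, 0, 0.6], [0, 0, 0, 0, 0, 0, 0.6], [0, 0, 0, 0, 0, 0, 0.6]]
  force: 12

```text
clock: 37.67
tcp_pos: [0.5536, -0.0012, 0.018]
tcp_rot: [-3.088, -0.311, -0.33]
wrist_force: [-1.8, 0.4, 8.6]
grip_width: 0.0581
gripper_force: 12.0
```

```bash
python3 t2.py
```

```text
top [([233.3, 226.2], [0.566, 0.104, 0.0], 0.54), ([314.5, 238.9], [0.528, -0.114, 0.0], 0.52)]
scene [([313.8, 224.3], [0.562, 0.102, 0.0], 0.94), ([275.0, 224.1], [0.566, 0.002, 0.0], 0.9), ([225.7, 214.6], [0.543, -0.129, 0.0], 0.62)]
t 37.87 tcp [ 0.5536 -0.0012  0.018 ] psi 0.201 tilt [0.207 0.041] F [-0.6  0.1  8.2] w 0.058 gf 12.0 j [ 0.19  0.54 -0.35  2.12  0.5   0.33 -1.92]
  shift [-0.006  0.     0.019] rows>= 0.1 ('turn z', np.float64(0.05))
```

Request:
arm_command:
  moves:
    - [[0, 0, 0, 0.004, 0, -0.02, 0.6], [0, 0, 0, 0.003, 0, -0.015, 0.6], [-0.17, 0, 0.8, 0, 0, 0, 0.6], [-0.17, 0, 0.8, 0, 0, 0, 0.6], [0, 0, 0, 0, 0, 0, 0.6], [0, 0, 0, 0, 0, 0, 0.6]]

```text
clock: 38.37
tcp_pos: [0.5519, -0.0011, 0.0273]
tcp_rot: [-3.113, -0.139, -0.328]
wrist_force: [0.3, -0.4, -1.6]
grip_width: 0.0575
gripper_force: 12.0
```

```bash
python3 -c "
from h import *
q=[.7136,-.0254,.0859]; w=place(q,[(-.063,.025,.028)])[0]; print(w); go(w,.0859); M=R.from_rotvec(read_state()['tcp_rot']).as_matrix(); print(M.round(3).tolist())"
```

```text
[ 0.64868743 -0.00589723  0.028     ]
t 38.37 tcp [ 0.5519 -0.0011  0.0273] psi 0.089 tilt [0.208 0.018] F [ 0.3 -0.4 -1.6] w 0.0575 gf 12.0 j [ 0.14  0.51 -0.31  2.12  0.47  0.35 -2.02]
  shift [0.313 0.045 0.065] rows>= 2.4 ('turn z', np.float64(0.05))
[[0.974, 0.089, 0.208], [0.087, -0.996, 0.018], [0.208, 0.001, -0.978]]
```

Request:
arm_command:
  moves:
    - [[0, 0, 0, 0.078, 0.011, 0.016, 0.6], [0, 0, 0, 0.078, 0.011, 0.016, 0.6], [0, 0, 0, 0.078, 0.011, 0.016, 0.6], [0, 0, 0, 0.078, 0.011, 0.016, 0.6], [0, 0, 0, 0, 0, 0, 0.6], [0, 0, 0, 0, 0, 0, 0.6]]

```text
clock: 38.87
tcp_pos: [0.649, -0.0066, 0.0274]
tcp_rot: [-3.112, -0.136, -0.328]
wrist_force: [0.2, 0.2, -1.9]
grip_width: 0.0576
gripper_force: 12.0
```

```bash
python3 -c "
from h import *
q=[.7136,-.0254,.0859]; w=place(q,[(-.045,.025,.019)])[0]; go(w,.0859)
im={n:grab_frame(n) for n in ('scene','top')}
compose('pics/c10.png',[((0,0),crop(im['top'],'top',205,120,150,120,2.6,[])),((400,0),crop(im['scene'],'scene',180,130,160,170,2.5,[]))])"
```

```text
t 38.87 tcp [ 0.649  -0.0066  0.0274] psi 0.087 tilt [0.207 0.018] F [ 0.2  0.2 -1.9] w 0.0576 gf 12.0 j [ 0.17  0.63 -0.35  1.88  0.44  0.49 -1.94]
  shift [ 0.052 -0.002  0.04 ] rows>= 0.4 ('turn z', np.float64(0.02))
```

View pics/c10.png

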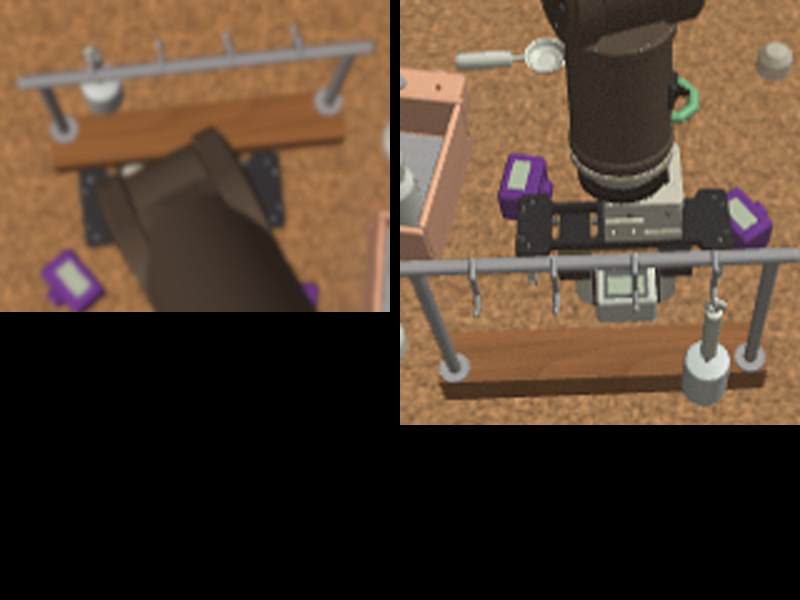

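Request:
arm_command:
  moves:
    - [[0, 0, 0, -0.003, 0, 0.015, 0.6], [0, 0, 0, -0.003, 0, 0.014, 0.6], [0, 0, 0, 0, 0, 0, 0.6], [0, 0, 0, 0.02, 0, 0.004, 0.6], [0, 0, 0, 0.02, 0, 0.004, 0.6], [0, 0, 0, 0.006, 0, 0.001, 0.6], [0, 0, 0, 0, 0, 0, 0.6]]

```text
clock: 39.55
tcp_pos: [0.6632, -0.0047, 0.019]
tcp_rot: [-3.112, -0.135, -0.329]
wrist_force: [0.5, 0.6, -0.9]
grip_width: 0.058
gripper_force: 12.0
```

Request:
arm_command:
  moves:
    - [[0, 0, 0, 0.006, 0, 0.001, 0.6], [0, 0, 0, 0, 0, 0, 0.6], [0, 0, 0, 0, 0, 0, 0.6]]

```text
clock: 39.8
tcp_pos: [0.664, -0.0048, 0.0189]
tcp_rot: [-3.113, -0.135, -0.327]
wrist_force: [-0.5, -0.5, -1.9]
grip_width: 0.0581
gripper_force: 12.0
```

Request:
arm_command:
  moves:
    - [[0, 0, 0, 0.006, 0, 0.001, 0.6], [0, 0, 0, 0, 0, 0, 0.6], [0, 0, 0, 0, 0, 0, 0.6]]

```text
clock: 40.05
tcp_pos: [0.6659, -0.0046, 0.019]
tcp_rot: [-3.112, -0.135, -0.327]
wrist_force: [0.5, -0.2, -0.7]
grip_width: 0.0576
gripper_force: 12.0
```

```bash
python3 -c "
from h import *
q=[.7136,-.0254,.0859]; w=place(q,[(-.045,.025,.018)])[0]; go(w,.0859)"
```

```text
t 40.05 tcp [ 0.6659 -0.0046  0.019 ] psi 0.087 tilt [0.207 0.018] F [ 0.5 -0.2 -0.7] w 0.0576 gf 12.0 j [ 0.16  0.66 -0.34  1.84  0.44  0.5  -1.94]
  shift [ 0.002 -0.001  0.004] rows>= 0.0 ('turn z', np.float64(0.01))
```

No contact yet, so I'll keep creeping forward.

Request:
arm_command:
  moves:
    - [[0, 0, 0, 0.006, 0, 0.002, 0.6], [0, 0, 0, 0, 0, 0, 0.6], [0, 0, 0, 0, 0, 0, 0.6]]

```text
clock: 40.3
tcp_pos: [0.6667, -0.0046, 0.0183]
tcp_rot: [-3.113, -0.135, -0.324]
wrist_force: [-4.6, -0.6, 0.1]
grip_width: 0.0582
gripper_force: 12.0
```

Request:
arm_command:
  moves:
    - [[0, 0, 0, 0.006, 0, 0.002, 0.6], [0, 0, 0, 0, 0, 0, 0.6], [0, 0, 0, 0, 0, 0, 0.6]]

```text
clock: 40.55
tcp_pos: [0.6671, -0.0046, 0.0176]
tcp_rot: [-3.114, -0.135, -0.32]
wrist_force: [-9.3, -1.3, 2.9]
grip_width: 0.0578
gripper_force: 12.0
```

Request:
arm_command:
  moves:
    - [[0, 0, 0, 0.006, 0, 0.002, 0.6], [0, 0, 0, 0, 0, 0, 0.6], [0, 0, 0, 0, 0, 0, 0.6]]

```text
clock: 40.8
tcp_pos: [0.6683, -0.0046, 0.0173]
tcp_rot: [-3.114, -0.135, -0.318]
wrist_force: [-11.5, -1.1, 6.0]
grip_width: 0.0577
gripper_force: 12.0
```

Request:
arm_command:
  moves:
    - [[0, 0, 0, -0.006, 0, -0.004, 0.6], [0, 0, 0, 0, 0, 0, 0.3], [0, 0, 0, 0, 0, 0, 0.3], [0, 0, 0, 0, 0, 0, 0.3], [0, 0, 0, 0.01, 0, -0.05, 0.3], [0, 0, 0, 0.018, 0, -0.085, 0.3], [0, 0, 0, 0.018, 0, -0.085, 0.3], [0, 0, 0, -0.09, 0, -0.02, 0.5], [0, 0, 0, -0.09, 0, -0.02, 1], [0, 0, 0, -0.09, 0, -0.02, 1]]

```text
clock: 41.63
tcp_pos: [0.5867, -0.0114, 0.0882]
tcp_rot: [-3.112, -0.135, -0.331]
wrist_force: [0.1, 0.6, -0.2]
grip_width: 0.0488
gripper_force: 0.0
```

Request:
arm_command:
  moves:
    - [[0, 0, 0, 0, 0, 0, 1], [0, 0, 0, 0, 0, 0, 1], [0, 0, 0, 0, 0, 0, 1]]

```text
clock: 41.88
tcp_pos: [0.588, -0.0114, 0.088]
tcp_rot: [-3.112, -0.135, -0.331]
wrist_force: [0.4, -0.8, 0.2]
grip_width: 0.0287
gripper_force: 0.0
```

```bash
python3 -c "
from h import *
go([.6,-.0105,.018],.0859)
im={n:grab_frame(n) for n in ('scene','top')}
for n in im:
  for t,z in (('timer',0),('timer_back',.023),('timer_button',.024)): print(n,t,[(unproj(n,[q],z)[0].round(3).tolist(),c) for q,c in look(n,t)])
T=[.667,-.0046,.087]
L=[place(T,sq(-.02,.02,-.029,.029,.046))]
compose('pics/c11.png',[((0,0),crop(im['top'],'top',205,140,150,110,2.6,L)),((400,0),crop(im['scene'],'scene',200,150,140,150,2.8,L))])"
```

```text
t 41.88 tcp [ 0.588  -0.0114  0.088 ] psi 0.087 tilt [0.209 0.018] F [ 0.4 -0.8  0.2] w 0.0287 gf 0.0 j [ 0.25  0.47 -0.42  1.99  0.38  0.54 -1.9 ]
  shift [-0.01   0.001  0.237] rows>= 1.8 ('turn z', np.float64(0.01))
scene timer [([0.535, -0.123, 0.0], 0.77), ([0.672, 0.001, 0.0], 0.73), ([0.554, 0.103, -0.0], 0.67)]
scene timer_back [([0.681, 0.004, 0.023], 0.85), ([0.573, 0.089, 0.023], 0.77), ([0.521, -0.139, 0.023], 0.75)]
scene timer_button [([0.525, -0.093, 0.024], 0.42)]
top timer [([0.664, -0.006, 0.0], 0.81), ([0.555, 0.097, 0.0], 0.8), ([0.529, -0.116, 0.0], 0.63)]
top timer_back [([0.683, -0.003, 0.023], 0.96), ([0.572, 0.089, 0.023], 0.63), ([0.495, -0.317, 0.023], 0.54), ([0.529, -0.138, 0.023], 0.48)]
top timer_button [([0.633, 0.003, 0.024], 0.61), ([0.537, 0.127, 0.024], 0.36)]
```

View pics/c11.png

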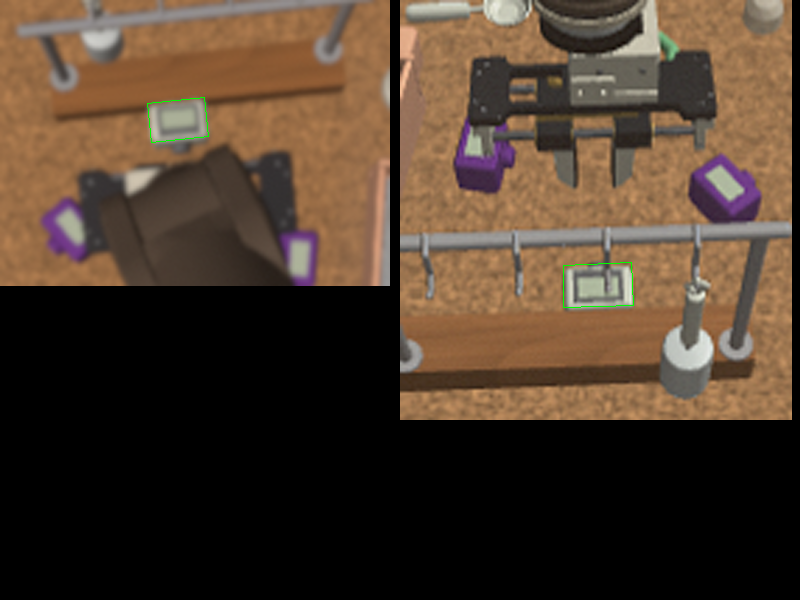

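Request:
arm_command:
  moves:
    - [[0, 0, 0, -0.003, 0, 0.08, 1], [0, 0, 0, -0.003, 0, 0.08, 1], [0, 0, 0, -0.003, 0, 0.08, 1], [0, 0, 0, 0, 0, 0, 1], [0, 0, 0, 0.02, 0, 0.005, 1], [0, 0, 0, 0.02, 0, 0.005, 1], [0, 0, 0, 0.015, 0, 0.003, 1], [0, 0, 0, 0, 0, 0, 1], [0, 0, 0, 0, 0, 0, 1]]

```text
clock: 43.03
tcp_pos: [0.6167, -0.009, 0.0171]
tcp_rot: [-3.112, -0.134, -0.33]
wrist_force: [-1.0, 0.5, -0.4]
grip_width: 0.0005
gripper_force: 0.0
```

```bash
python3 -c "
from h import *
go([.626,-.008,.016],.0859)"
```

```text
t 43.03 tcp [ 0.6167 -0.009   0.0171] psi 0.086 tilt [0.209 0.018] F [-1.   0.5 -0.4] w 0.0005 gf 0.0 j [ 0.17  0.6  -0.33  1.97  0.46  0.42 -1.98]
  shift [ 0.03  -0.001  0.01 ] rows>= 0.2 ('turn z', np.float64(0.01))
```

Request:
arm_command:
  moves:
    - [[0, 0, 0, 0.012, 0, 0.003, 1], [0, 0, 0, 0.01, 0, 0.002, 1], [0, 0, 0, 0, 0, 0, 1], [0, 0, 0, 0, 0, 0, 1]]

```text
clock: 43.37
tcp_pos: [0.6227, -0.0084, 0.016]
tcp_rot: [-3.112, -0.135, -0.327]
wrist_force: [-1.3, 0.7, 0.3]
grip_width: 0.0008
gripper_force: 0.0
```

Request:
arm_command:
  moves:
    - [[0, 0, 0, 0.01, 0, 0.002, 1], [0, 0, 0, 0, 0, 0, 1], [0, 0, 0, 0, 0, 0, 1]]

```text
clock: 43.62
tcp_pos: [0.6257, -0.008, 0.0159]
tcp_rot: [-3.112, -0.135, -0.327]
wrist_force: [-0.1, -0.7, -0.1]
grip_width: 0.0004
gripper_force: 0.0
```

Request:
arm_command:
  moves:
    - [[0, 0, 0, 0.008, 0, 0.002, 1], [0, 0, 0, 0, 0, 0, 1], [0, 0, 0, 0, 0, 0, 1]]

```text
clock: 43.87
tcp_pos: [0.6277, -0.0079, 0.0156]
tcp_rot: [-3.113, -0.135, -0.326]
wrist_force: [-2.2, -0.5, 1.4]
grip_width: 0.0004
gripper_force: 0.7
```

Request:
arm_command:
  moves:
    - [[0, 0, 0, 0.008, 0, 0.002, 1], [0, 0, 0, 0, 0, 0, 1], [0, 0, 0, 0, 0, 0, 1]]

```text
clock: 44.12
tcp_pos: [0.6302, -0.0077, 0.0155]
tcp_rot: [-3.113, -0.135, -0.326]
wrist_force: [-2.9, 0.3, 1.3]
grip_width: 0.0003
gripper_force: 1.4
```

Contact at x≈.627. I'll press on until the force shows the hard stop, hold, then check.

Request:
arm_command:
  moves:
    - [[0, 0, 0, 0.008, 0, 0.002, 1], [0, 0, 0, 0, 0, 0, 1], [0, 0, 0, 0, 0, 0, 1]]

```text
clock: 44.37
tcp_pos: [0.6325, -0.0075, 0.0155]
tcp_rot: [-3.113, -0.135, -0.326]
wrist_force: [-5.0, -0.4, 2.6]
grip_width: 0.0005
gripper_force: 2.3
```

Request:
arm_command:
  moves:
    - [[0, 0, 0, 0.008, 0, 0.002, 1], [0, 0, 0, 0, 0, 0, 1], [0, 0, 0, 0, 0, 0, 1]]

```text
clock: 44.62
tcp_pos: [0.6329, -0.0076, 0.0147]
tcp_rot: [-3.114, -0.135, -0.32]
wrist_force: [-11.1, -1.6, 6.6]
grip_width: 0.0007
gripper_force: 5.5
```

Request:
arm_command:
  moves:
    - [[0, 0, 0, 0.008, 0, 0.002, 1], [0, 0, 0, 0, 0, 0, 1], [0, 0, 0, 0, 0, 0, 1], [0, 0, 0, 0, 0, 0, 1]]

```text
clock: 44.95
tcp_pos: [0.6333, -0.0076, 0.014]
tcp_rot: [-3.115, -0.135, -0.315]
wrist_force: [-18.0, -0.5, 10.0]
grip_width: 0.0006
gripper_force: 8.8
```

Request:
arm_command:
  moves:
    - [[0, 0, 0, 0, 0, 0, 1], [0, 0, 0, 0, 0, 0, 1], [0, 0, 0, 0, 0, 0, 1], [0, 0, 0, -0.03, 0, -0.006, 1], [0, 0, 0, -0.06, 0, -0.012, 1], [0, 0, 0, -0.06, 0, -0.03, 1], [0, 0, 0, -0.05, 0, -0.1, 0.5], [0, 0, 0, -0.01, 0, -0.12, 0.5], [0, 0, 0, 0, 0, -0.12, 0.5], [0, 0, 0, 0, 0, -0.12, 0.5]]

```text
clock: 45.78
tcp_pos: [0.5448, -0.0148, 0.1531]
tcp_rot: [-3.112, -0.136, -0.329]
wrist_force: [0.6, -0.2, 0.8]
grip_width: 0.0224
gripper_force: 0.0
```

Request:
arm_command:
  moves:
    - [[0, -1, 0, 0, 0, -0.12, 0.5], [0, -1, 0, 0, 0, -0.12, 0.5], [0, -1, 0, 0, 0, -0.12, 0.5], [0, 0, -1, 0, 0, -0.1, 0.5], [0, 0, -1, 0, 0, 0, 0.5], [0, 0, -1, 0, 0, 0, 0.5], [0, 0, -1, 0, 0, 0, 0.5], [0, 0, -1, 0, 0, 0, 0.5], [0, 0, -1, 0, 0, 0, 0.5], [0, 0, -1, 0, 0, 0, 0.5]]

```text
clock: 46.62
tcp_pos: [0.5308, -0.0163, 0.2886]
tcp_rot: [3.01, 0.896, 0.003]
wrist_force: [-0.3, -0.3, -1.0]
grip_width: 0.046
gripper_force: 0.0
```

Request:
arm_command:
  moves:
    - [[0, 0, -1, 0, 0, 0, 0.5], [0, 0, -1, 0, 0, 0, 0.5], [0, 0, -1, 0, 0, 0, 0.5], [0, 0, -1, 0, 0, 0, 0.5], [0, 0, -1, 0, 0, 0, 0.5], [0, 0, -1, 0, 0, 0, 0.5], [0, 0, -1, 0, 0, 0, 0.5], [0, 0, -1, 0, 0, 0, 0.5], [0, 0, -1, 0, 0, 0, 0.5], [0, 0, -1, 0, 0, 0, 0.5]]

```text
clock: 47.45
tcp_pos: [0.5308, -0.0164, 0.2886]
tcp_rot: [2.522, 1.871, 0.003]
wrist_force: [0.5, 0.2, 0.2]
grip_width: 0.0459
gripper_force: 0.0
```

Request:
arm_command:
  moves:
    - [[0, 0, -1, 0, 0, 0, 0.5], [0, 0, -1, 0, 0, 0, 0.5], [0, 0, -1, 0, 0, 0, 0.5], [0, 0, -1, 0, 0, 0, 0.5], [0, 0, -1, 0, 0, 0, 0.5], [0, 0, -1, 0, 0, 0, 0.5], [0, 0, 0, 0, 0, 0, 0.5], [0, 0, 0, 0, 0, 0, 0.5]]

```text
clock: 48.12
tcp_pos: [0.5305, -0.0164, 0.2885]
tcp_rot: [2.085, 2.349, 0.002]
wrist_force: [0.2, 0.5, 0.5]
grip_width: 0.0457
gripper_force: 0.0
```

```bash
python3 -c "
from h import *
go([.5085,.449,.32],1.691)
im={n:grab_frame(n) for n in ('scene','top')}
for n in im:
  for t,z in (('timer',0),('timer_button',.024)): print(n,t,[(unproj(n,[q],z)[0].round(3).tolist(),c) for q,c in look(n,t)])
for t,z in (('pull_left',.1805),('pull_right',.19)):
  for n in im: print(n,t,[(unproj(n,[q],z)[0].round(3).tolist(),c) for q,c in look(n,t)][:2])"
```

```text
t 48.12 tcp [ 0.5305 -0.0164  0.2885] psi 1.69 tilt [0.001 0.   ] F [0.2 0.5 0.5] w 0.0457 gf 0.0 j [ 0.58  0.36 -0.86  1.66  0.28  1.26 -0.22]
  shift [ 1.549  0.112 -0.105] rows>= 11.9 ('turn z', np.float64(-0.01))
scene timer [([0.559, 0.102, 0.0], 0.96), ([0.534, -0.126, 0.0], 0.87), ([0.349, -0.307, 0.0], 0.68)]
scene timer_button [([0.533, -0.09, 0.024], 0.4)]
top timer [([0.558, 0.11, 0.0], 0.81)]
top timer_button [([0.54, 0.131, 0.024], 0.54)]
scene pull_left [([0.511, 0.444, 0.18], 0.75)]
top pull_left [([0.514, 0.452, 0.18], 0.93)]
scene pull_right [([0.541, 0.181, 0.19], 0.84)]
top pull_right [([0.536, 0.172, 0.19], 0.93)]
```

Request:
arm_command:
  moves:
    - [[0, 0, 0, 0.1, 0.008, -0.06, 0.5], [0, 0, 0, 0.115, 0.009, -0.045, 0.5], [0, 0, 0, 0.12, 0.009, 0, 0.5], [0, 0, 0, 0.12, 0.009, 0, 0.5], [0, 0, 0, 0.12, 0.009, 0, 0.5], [0, 0, 0, 0.12, 0.009, 0, 0.5], [0, 0, 0, 0.12, 0.009, 0, 0.5], [0, 0, 0, 0.12, 0.009, 0, 0.5], [0, 0, 0, 0.12, 0.009, 0, 0.5], [0, 0, 0, 0.12, 0.009, 0, 0.5]]

```text
clock: 49.45
tcp_pos: [0.5135, 0.3384, 0.3196]
tcp_rot: [2.083, 2.352, -0.0]
wrist_force: [1.8, 0.6, -0.0]
grip_width: 0.0459
gripper_force: 0.0
```

Request:
arm_command:
  moves:
    - [[0, 0, 0, 0.12, 0.009, 0, 0.5], [0, 0, 0, 0.12, 0.009, 0, 0.5], [0, 0, 0, 0.12, 0.009, 0, 0.5], [0, 0, 0, 0, 0, 0, 0.5], [0, 0, 0, 0, 0, 0, 0.5]]

```text
clock: 49.87
tcp_pos: [0.5069, 0.4476, 0.3189]
tcp_rot: [-2.076, -2.355, 0.001]
wrist_force: [-0.5, -0.1, -0.2]
grip_width: 0.0461
gripper_force: 0.0
```

```bash
python3 -c "
from h import *
go([.5092,.45,.1776],1.691)
for n in ('top','scene'):
  grab_frame(n); print(n,[(unproj(n,[q],0)[0].round(3).tolist(),c) for q,c in look(n,'timer')])"
```

```text
t 49.87 tcp [0.5069 0.4476 0.3189] psi 1.697 tilt [-0.002  0.001] F [-0.5 -0.1 -0.2] w 0.0461 gf 0.0 j [-0.34  0.6  -0.84  1.23  0.44  1.49 -1.  ]
  shift [0.007 0.009 0.471] rows>= 3.6 ('turn z', np.float64(0.08))
top [([0.557, 0.103, 0.0], 0.83), ([0.662, -0.007, 0.0], 0.66), ([0.53, -0.123, 0.0], 0.66), ([0.407, 0.287, 0.0], 0.2)]
scene [([0.539, -0.13, -0.0], 0.96), ([0.562, 0.101, 0.0], 0.92), ([0.668, -0.005, 0.0], 0.75)]
```

Request:
arm_command:
  moves:
    - [[0, 0, 0.1, 0.007, 0.009, 0.12, 0.5], [0, 0, 0, 0, 0, 0.12, 0.5], [0, 0, 0, 0, 0, 0.12, 0.5], [0, 0, 0, 0, 0, 0.1, 0.5], [0, 0, 0, 0, 0, 0.01, 0.5], [0, 0, 0, 0, 0, 0, 0.5], [0, 0, 0, 0, 0, 0, 0.5]]

```text
clock: 50.65
tcp_pos: [0.512, 0.4474, 0.1808]
tcp_rot: [-2.092, -2.344, -0.003]
wrist_force: [0.8, -0.0, 2.0]
grip_width: 0.0459
gripper_force: 0.0
```

```bash
python3 -c "
from h import *
go([.5092,.45,.1776],1.691)
grab_frame('scene'); print(look('scene','pull_left'))"
```

```text
t 50.65 tcp [0.512  0.4474 0.1808] psi 1.684 tilt [0.001 0.002] F [ 0.8 -0.   2. ] w 0.0459 gf 0.0 j [-0.33  0.69 -0.81  1.43  0.51  1.23 -1.08]
  shift [ 0.01  -0.008  0.011] rows>= 0.1 ('turn z', np.float64(-0.1))
[(array([469.5, 166.4]), 0.91), (array([377.8, 148.1]), 0.41)]
```

Request:
arm_command:
  moves:
    - [[0, 0, -0.1, 0.009, -0.007, 0.01, 0.5], [0, 0, 0, 0, 0, 0, 0.5], [0, 0, 0, 0, 0, 0, 1], [0, 0, 0, 0, 0, 0, 1], [0, 0, 0, 0, 0, 0, 1], [0, 0, 0, 0, 0, 0, 1], [0, 0, 0, 0, 0, 0, 1]]
  force: 15

```text
clock: 51.33
tcp_pos: [0.5093, 0.4499, 0.176]
tcp_rot: [2.083, 2.352, 0.002]
wrist_force: [2.2, 0.0, 0.8]
grip_width: 0.0275
gripper_force: 15.0
```

Request:
arm_command:
  moves:
    - [[0, 0, 0, -0.015, 0, -0.008, 1], [0, 0, 0, -0.02, 0, -0.011, 1], [0, 0, 0, -0.022, 0, -0.01, 1], [0, 0, 0, -0.024, 0, -0.009, 1], [0, 0, 0, -0.024, 0, -0.006, 1], [0, 0, 0, -0.025, 0, -0.003, 1], [0, 0, 0, -0.025, 0, 0, 1], [0, 0, 0, -0.025, 0, 0.002, 1], [0, 0, 0, 0, 0, 0, 1]]

```text
clock: 52.08
tcp_pos: [0.5151, 0.394, 0.1887]
tcp_rot: [2.084, 2.351, -0.004]
wrist_force: [1.1, -0.5, -3.6]
grip_width: 0.028
gripper_force: 15.0
```

```bash
cat > lf.py <<'E'
from h import *
import sys
sg=float(sys.argv[1]); r,a0=(.0689,25.8) if sg<0 else (.0682,24.7)
s=read_state()['tcp_pos']-[BOX[0],BOX[1],0]; c,sn=np.cos(BOX[2]),np.sin(BOX[2]); y=sg*(-sn*s[0]+c*s[1]); x=c*s[0]+sn*s[1]
d=np.array([.098-y,s[2]+.004-.128]); print('x',round(x,4),'y',round(y,4),'alpha',np.rad2deg(np.arctan2(d[1],d[0]))-a0,'r',np.hypot(*d)-r)
h=place(BOX,[(0,sg*.036,.1565+(.0015 if sg<0 else 0)-.004)])[0]; go(h,1.691)
E
python3 lf.py 1
```

```text
x 0.0021 y 0.0865 alpha 55.2636656306849 r -0.0024741954086738432
t 52.08 tcp [0.5151 0.394  0.1887] psi 1.691 tilt [-0.001 -0.002] F [ 1.1 -0.5 -3.6] w 0.028 gf 15.0 j [-0.23  0.64 -0.83  1.51  0.49  1.21 -1.01]
  shift [-0.168 -0.007  0.121] rows>= 1.3 ('turn z', np.float64(0.0))
```

Request:
arm_command:
  moves:
    - [[0, 0, 0, -0.024, 0, 0.005, 1], [0, 0, 0, -0.024, 0, 0.008, 1], [0, 0, 0, -0.023, 0, 0.01, 1], [0, 0, 0, -0.021, 0, 0.012, 1], [0, 0, 0, -0.019, 0, 0.015, 1], [0, 0, 0, -0.017, 0, 0.017, 1], [0, 0, 0, -0.016, 0, 0.019, 1], [0, 0, 0, -0.014, 0, 0.02, 1], [0, 0, 0, -0.011, 0, 0.022, 1], [0, 0, 0, 0, 0, 0, 1]]

```text
clock: 52.92
tcp_pos: [0.5203, 0.3446, 0.1501]
tcp_rot: [-2.082, -2.352, 0.004]
wrist_force: [-3.3, 0.5, -3.0]
grip_width: 0.0278
gripper_force: 15.0
```

```bash
python3 lf.py 1
```

```text
x 0.0013 y 0.0369 alpha -1.5671191585104403 r -0.0017690865878297046
t 52.92 tcp [0.5203 0.3446 0.1501] psi 1.692 tilt [-0.002 -0.002] F [-3.3  0.5 -3. ] w 0.0278 gf 15.0 j [-0.15  0.64 -0.82  1.62  0.51  1.11 -0.98]
  shift [-0.003 -0.004 -0.008] rows>= 0.1 ('turn z', np.float64(0.02))
```

Request:
arm_command:
  moves:
    - [[0, 0, 0, 0, 0, 0.006, 1], [0, 0, 0, 0, 0, 0.006, 1], [0, 0, 0, 0, 0, 0, 1], [0, 0, 0, 0, 0, 0, 1]]

```text
clock: 53.25
tcp_pos: [0.5203, 0.3449, 0.1483]
tcp_rot: [2.082, 2.352, -0.003]
wrist_force: [-9.0, -4.2, 15.0]
grip_width: 0.0275
gripper_force: 15.0
```

```bash
python3 lf.py 1
```

```text
x 0.0014 y 0.0372 alpha -2.9212607039171026 r -0.0027574292112460402
t 53.25 tcp [0.5203 0.3449 0.1483] psi 1.693 tilt [-0.001 -0.002] F [-9.  -4.2 15. ] w 0.0275 gf 15.0 j [-0.15  0.65 -0.82  1.62  0.52  1.11 -0.98]
  shift [-0.004 -0.005 -0.014] rows>= 0.1 ('turn z', np.float64(0.02))
```

Request:
arm_command:
  moves:
    - [[0, 0, 0, 0, 0, -0.008, 0.5], [0, 0, 0, 0, 0, 0, 0.5], [0, 0, 0, 0, 0, 0, 0.5], [0, 0, 0, 0, 0, -0.1, 0.5], [0, 0, 0, 0, 0, -0.12, 0.5], [0, 0, 0, 0, 0, -0.12, 0.5], [0, 0, 0, 0, 0, -0.12, 0.5], [0, 0, 0, 0, 0, -0.1, 0.5], [0, 0, 0, -0.12, 0, 0, 0.5], [0, 0, 0, -0.12, 0, 0, 0.5]]

```text
clock: 54.08
tcp_pos: [0.5299, 0.2763, 0.3196]
tcp_rot: [2.077, 2.356, 0.006]
wrist_force: [1.0, -1.3, -0.5]
grip_width: 0.0458
gripper_force: 0.0
```

Request:
arm_command:
  moves:
    - [[0, 0, 0, -0.12, 0, 0, 0.5], [0, 0, 0, -0.12, 0, 0, 0.5], [0, 0, 0, -0.1, -0.01, 0, 0.5], [0, 0, 0, 0, 0, 0, 0.5], [0, 0, 0, 0, 0, 0, 0.5]]

```text
clock: 54.5
tcp_pos: [0.5404, 0.1698, 0.3173]
tcp_rot: [2.088, 2.346, -0.002]
wrist_force: [-0.2, 0.8, 0.2]
grip_width: 0.046
gripper_force: 0.0
```

```bash
python3 -c "
from h import *
go([.5383,.1704,.1811],1.691)
for n in ('top','scene'):
  grab_frame(n); print(n,[(unproj(n,[q],.186)[0].round(3).tolist(),c) for q,c in look(n,'pull_right')],[(q,c) for q,c in look(n,'pull_left')],proj(n,place(BOX,[(0,.036,.1565)])))"
```

```text
t 54.5 tcp [0.5404 0.1698 0.3173] psi 1.687 tilt [ 0.    -0.002] F [-0.2  0.8  0.2] w 0.046 gf 0.0 j [ 0.23  0.42 -0.91  1.52  0.33  1.36 -0.59]
  shift [ 0.004 -0.007  0.454] rows>= 3.5 ('turn z', np.float64(-0.05))
top [([0.599, -0.004, 0.186], 0.55)] [(array([125.8, 238.4]), 0.87)] [[126.75062617 240.75625892]]
scene [([0.538, 0.183, 0.186], 0.56)] [(array([422.7, 181.2]), 0.6), (array([263.2, 274.7]), 0.29)] [[422.80730749 178.58699698]]
```

Request:
arm_command:
  moves:
    - [[0, 0, 0, 0.004, -0.006, 0.1, 0.5], [0, 0, 0, 0, 0, 0.12, 0.5], [0, 0, 0, 0, 0, 0.12, 0.5], [0, 0, 0, 0, 0, 0.1, 0.5], [0, 0, 0, 0, 0, 0.02, 0.5], [0, 0, 0, 0, 0, 0, 0.5], [0, 0, 0, 0, 0, 0, 0.5]]

```text
clock: 55.38
tcp_pos: [0.538, 0.1749, 0.1809]
tcp_rot: [-2.081, -2.353, -0.002]
wrist_force: [-0.6, 0.3, 0.7]
grip_width: 0.046
gripper_force: 0.0
```

```bash
python3 -c "
from h import *
go([.5383,.1704,.1811],1.691)"
```

```text
t 55.38 tcp [0.538  0.1749 0.1809] psi 1.693 tilt [0.001 0.001] F [-0.6  0.3  0.7] w 0.046 gf 0.0 j [ 0.19  0.52 -0.86  1.73  0.44  1.09 -0.69]
  shift [-0.015 -0.001 -0.001] rows>= 0.1 ('turn z', np.float64(0.03))
```

Request:
arm_command:
  moves:
    - [[0, 0, 0, -0.013, 0, 0, 0.5], [0, 0, 0, 0, 0, 0, 0.5], [0, 0, 0, 0, 0, 0, 1], [0, 0, 0, 0, 0, 0, 1], [0, 0, 0, 0, 0, 0, 1], [0, 0, 0, 0, 0, 0, 1], [0, 0, 0, 0, 0, 0, 1]]

```text
clock: 55.97
tcp_pos: [0.5382, 0.1699, 0.18]
tcp_rot: [2.082, 2.352, 0.001]
wrist_force: [-1.0, -1.6, 4.8]
grip_width: 0.0278
gripper_force: 15.0
```

Request:
arm_command:
  moves:
    - [[0, 0, 0, 0.022, 0, -0.011, 1], [0, 0, 0, 0.023, 0, -0.008, 1], [0, 0, 0, 0.024, 0, -0.006, 1], [0, 0, 0, 0.025, 0, -0.003, 1], [0, 0, 0, 0.025, 0, 0, 1], [0, 0, 0, 0.025, 0, 0.002, 1], [0, 0, 0, 0.024, 0, 0.005, 1], [0, 0, 0, 0.024, 0, 0.008, 1], [0, 0, 0, 0.023, 0, 0.01, 1], [0, 0, 0, 0, 0, 0, 1]]

```text
clock: 56.8
tcp_pos: [0.5312, 0.2369, 0.1807]
tcp_rot: [2.08, 2.354, 0.006]
wrist_force: [6.4, 1.7, 0.1]
grip_width: 0.0278
gripper_force: 15.0
```

```bash
python3 lf.py -1
```

```text
x -0.0008 y 0.0714 alpha 39.03409295296471 r -0.006230114534925751
t 56.8 tcp [0.5312 0.2369 0.1807] psi 1.694 tilt [0.003 0.003] F [6.4 1.7 0.1] w 0.0278 gf 15.0 j [ 0.07  0.55 -0.85  1.69  0.45  1.1  -0.79]
  shift [0.118 0.003 0.089] rows>= 0.9 ('turn z', np.float64(0.04))
```

Request:
arm_command:
  moves:
    - [[0, 0, 0, 0.023, 0, 0.011, 1], [0, 0, 0, 0.022, 0, 0.013, 1], [0, 0, 0, 0.02, 0, 0.015, 1], [0, 0, 0, 0.018, 0, 0.017, 1], [0, 0, 0, 0.016, 0, 0.018, 1], [0, 0, 0, 0.012, 0, 0.02, 1], [0, 0, 0, 0, 0, 0, 1]]

```text
clock: 57.38
tcp_pos: [0.5279, 0.2685, 0.1517]
tcp_rot: [2.082, 2.352, 0.005]
wrist_force: [10.9, 0.1, -2.2]
grip_width: 0.0282
gripper_force: 15.0
```

```bash
python3 lf.py -1
```

```text
x -0.0003 y 0.0396 alpha -0.40257542515394107 r -0.004249219962322678
t 57.38 tcp [0.5279 0.2685 0.1517] psi 1.692 tilt [0.003 0.002] F [10.9  0.1 -2.2] w 0.0282 gf 15.0 j [-0.01  0.59 -0.83  1.7   0.49  1.06 -0.87]
  shift [ 0.012  0.001 -0.008] rows>= 0.1 ('turn z', np.float64(0.02))
```

Request:
arm_command:
  moves:
    - [[0, 0, 0, 0.006, -0.002, 0.01, 1], [0, 0, 0, 0.005, 0, 0.008, 1], [0, 0, 0, 0, 0, 0, 1], [0, 0, 0, 0, 0, 0, 1]]

```text
clock: 57.72
tcp_pos: [0.5276, 0.2709, 0.148]
tcp_rot: [2.082, 2.349, 0.006]
wrist_force: [9.9, -2.2, 6.0]
grip_width: 0.0279
gripper_force: 15.0
```

Request:
arm_command:
  moves:
    - [[0, 0, 0, 0, 0, 0.008, 1], [0, 0, 0, 0, 0, 0, 1], [0, 0, 0, 0, 0, 0, 1]]

```text
clock: 57.97
tcp_pos: [0.5276, 0.2717, 0.1464]
tcp_rot: [2.082, 2.35, 0.008]
wrist_force: [7.1, -2.9, 12.5]
grip_width: 0.0276
gripper_force: 15.0
```

```bash
python3 lf.py -1
```

```text
x -0.0002 y 0.0364 alpha -5.807772767736282 r -0.0033009739885672407
t 57.97 tcp [0.5276 0.2717 0.1464] psi 1.692 tilt [0.005 0.002] F [ 7.1 -2.9 12.5] w 0.0276 gf 15.0 j [-0.02  0.6  -0.82  1.71  0.49  1.05 -0.88]
  shift [ 0.001  0.001 -0.025] rows>= 0.2 ('turn z', np.float64(0.01))
```

Request:
arm_command:
  moves:
    - [[0, 0, 0, 0, 0, -0.008, 0.5], [0, 0, 0, 0, 0, 0, 0.5], [0, 0, 0, 0, 0, 0, 0.5], [0, 0, 0, 0, 0, -0.09, 0.5], [0, 0, 0, 0, 0, -0.1, 0.65], [0, 0, 0, 0, 0, -0.08, 0.65], [0, 0, 0, -0.008, -0.125, 0, 0.65], [0, 0, 0, -0.008, -0.125, 0, 0.65], [0, 0, 0, -0.008, -0.125, 0, 0.65], [0, 0, 0, 0, 0, 0, 0.65]]

```text
clock: 58.8
tcp_pos: [0.4061, 0.2488, 0.2269]
tcp_rot: [-2.074, -2.359, 0.01]
wrist_force: [0.1, -0.3, 0.1]
grip_width: 0.0318
gripper_force: 0.0
```

```bash
python3 -c "
from h import *
go([.4163,.2507,.15],1.697)
im=grab_frame('scene'); print(look('scene','pull_right'),proj('scene',place(BOX,[(0,-.036,.158)])))
im2=grab_frame('top')
compose('pics/c12.png',[((0,0),crop(im,'scene',330,80,140,170,3.4,[])),((480,0),crop(im2,'top',95,180,100,120,3.2,[]))])"
```

```text
t 58.8 tcp [0.4061 0.2488 0.2269] psi 1.699 tilt [-0.004 -0.004] F [ 0.1 -0.3  0.1] w 0.0318 gf 0.0 j [ 0.1   0.34 -0.95  1.86  0.31  1.1  -0.85]
  shift [0.003 0.036 0.256] rows>= 2.0 ('turn z', np.float64(0.03))
[(array([395.2, 179.5]), 0.61)] [[392.85505948 179.8896758 ]]
```

View pics/c12.png

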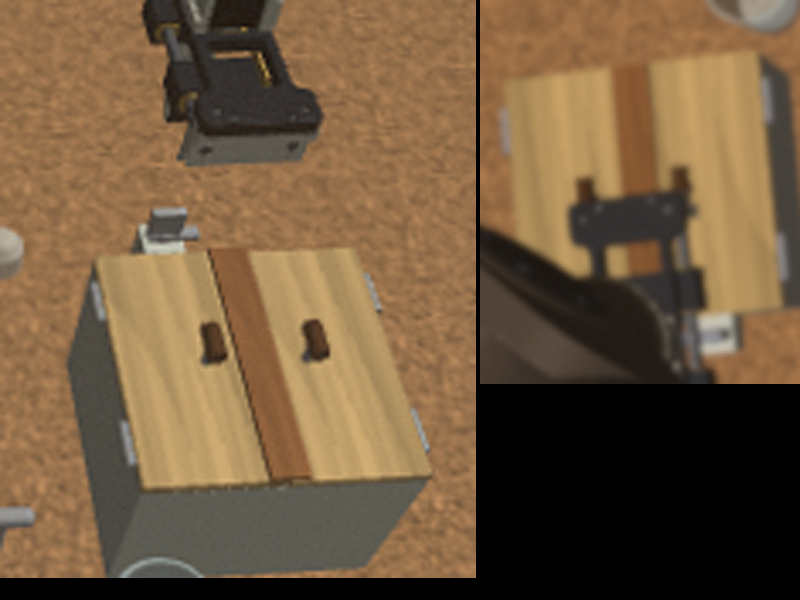

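Both leaves are shut. Now I'll pinch the catch wing and turn it back.

Request:
arm_command:
  moves:
    - [[0, 0, 0, 0.002, 0.034, 0, 0.65], [0, 0, 0, 0, 0, 0.1, 0.65], [0, 0, 0, 0, 0, 0.1, 0.65], [0, 0, 0, 0, 0, 0.05, 0.65], [0, 0, 0, 0, 0, 0, 0.65], [0, 0, 0, 0, 0, 0, 1], [0, 0, 0, 0, 0, 0, 1], [0, 0, 0, 0, 0, 0, 1], [0, 0, 0, 0, 0, 0, 1], [0, 0, 0, 0, 0, 0, 1]]
  force: 10

```text
clock: 59.78
tcp_pos: [0.4195, 0.2512, 0.1529]
tcp_rot: [-2.077, -2.352, 0.011]
wrist_force: [-19.7, -0.9, 3.7]
grip_width: 0.014
gripper_force: 10.0
```

```bash
python3 -c "
from h import *
go([.4163,.2507,.15],.124)"
```

```text
t 59.78 tcp [0.4195 0.2512 0.1529] psi 1.695 tilt [-0.008 -0.003] F [-19.7  -0.9   3.7] w 0.014 gf 10.0 j [ 0.03  0.45 -0.89  1.93  0.42  0.97 -0.94]
  shift [-0.    -0.011  0.01 ] rows>= 0.1 ('turn z', np.float64(22.5))
```

Request:
arm_command:
  moves:
    - [[0, 0, 0, 0, -0.012, 0.004, 1], [0, 0, 0, 0, 0, 0, 1], [0, 0, 0, 0, 0, 0, 1], [0, 0, 0, 0, 0, 0, 1]]

```text
clock: 60.12
tcp_pos: [0.4166, 0.2509, 0.1522]
tcp_rot: [-2.078, -2.352, 0.009]
wrist_force: [-18.8, -1.4, 7.3]
grip_width: 0.0081
gripper_force: 10.0
```

```bash
python3 -c "
from h import *
go([.4163,.2507,.15],.124)"
```

```text
t 60.12 tcp [0.4166 0.2509 0.1522] psi 1.694 tilt [-0.006 -0.002] F [-18.8  -1.4   7.3] w 0.0081 gf 10.0 j [ 0.03  0.45 -0.89  1.94  0.42  0.96 -0.94]
  shift [-0.    -0.001  0.007] rows>= 0.1 ('turn z', np.float64(22.49))
```

Request:
arm_command:
  moves:
    - [[0, 0, 0, 0, -0.012, 0, 1], [0, 0, 0, 0, 0, 0, 1], [0, 0, 1, 0, 0, 0, 1], [0, 0, 1, 0, 0, 0, 1], [0, 0, 1, 0, 0, 0, 1], [0, 0, 1, 0, 0, 0, 1], [0, 0, 1, 0, 0, 0, 1], [0, 0, 1, 0, 0, 0, 1], [0, 0, 1, 0, 0, 0, 1], [0, 0, 1, 0, 0, 0, 1]]

```text
clock: 60.95
tcp_pos: [0.4167, 0.2508, 0.1523]
tcp_rot: [-2.652, -1.683, 0.001]
wrist_force: [-6.5, 0.2, -2.6]
grip_width: 0.008
gripper_force: 10.0
```

Request:
arm_command:
  moves:
    - [[0, 0, 1, 0, 0, 0, 1], [0, 0, 1, 0, 0, 0, 1], [0, 0, 1, 0, 0, 0, 1], [0, 0, 1, 0, 0, 0, 1], [0, 0, 1, 0, 0, 0, 1], [0, 0, 1, 0, 0, 0, 1], [0, 0, 1, 0, 0, 0, 1]]

```text
clock: 61.53
tcp_pos: [0.4169, 0.2506, 0.1523]
tcp_rot: [-2.981, -0.992, 0.001]
wrist_force: [-5.4, -1.0, -2.1]
grip_width: 0.0077
gripper_force: 10.0
```

Request:
arm_command:
  moves:
    - [[0, 0, 1, 0, 0, 0, 1], [0, 0, 1, 0, 0, 0, 1], [0, 0, 1, 0, 0, 0, 1], [0, 0, 1, 0, 0, 0, 1], [0, 0, 1, 0, 0, 0, 1], [0, 0, 1, 0, 0, 0, 1], [0, 0, 1, 0, 0, 0, 1], [0, 0, 0.4, 0, 0, 0, 1], [0, 0, 0, 0, 0, 0, 1]]

```text
clock: 62.28
tcp_pos: [0.417, 0.2504, 0.1523]
tcp_rot: [3.135, 0.2, -0.001]
wrist_force: [-5.0, -1.9, 1.1]
grip_width: 0.0082
gripper_force: 10.0
```

```bash
python3 -c "
from h import *
go([.4163,.2507,.15],.1203)"
```

```text
t 62.28 tcp [0.417  0.2504 0.1523] psi 0.128 tilt [-0. -0.] F [-5.  -1.9  1.1] w 0.0082 gf 10.0 j [-0.24  0.35 -0.52  1.96  0.22  0.89 -2.31]
  shift [-0.002 -0.001  0.008] rows>= 0.1 ('turn z', np.float64(0.11))
```

Request:
arm_command:
  moves:
    - [[0, 0, 0, 0, 0, 0, 0.65], [0, 0, 0, 0, 0, 0, 0.65], [0, 0, 0, 0, 0, -0.06, 0.65], [0, 0, 0, 0, 0, -0.1, 0.65], [0, 0, 0, 0, 0, -0.12, 0.65], [0, 0, 0, 0, 0, -0.12, 0.65], [0, 0, 0, -0.08, 0.08, 0, 0.65], [0, 0, 0, -0.03, 0.12, 0, 0.65], [0, 0, 0, 0, 0.12, 0, 0.65], [0, 0, 0, 0, 0, 0, 0.65]]

```text
clock: 63.12
tcp_pos: [0.3983, 0.1445, 0.2725]
tcp_rot: [3.133, 0.191, 0.004]
wrist_force: [0.5, -0.8, -0.0]
grip_width: 0.0322
gripper_force: 0.0
```

```bash
python3 -c "
from h import *
go([.4,.1,.3])
W=[.5296,-.2755,-.0891]
for n in ('scene','top'):
  im=grab_frame(n)
  print(n,'timer',[(unproj(n,[q],0)[0].round(3).tolist(),c) for q,c in look(n,'timer')],'tumbler',[unproj(n,[q],0)[0].round(3).tolist() for q,c in look(n,'tumbler')][:1])
  print('bottles',[unproj(n,[q],.018)[0].round(3).tolist() for q,c in look(n,'bottle1')])
  print('toggle',look(n,'toggle_tip'),proj(n,place(W,[(-.112,-.013,.083)])).round(1))
  for t,l in (('pull_right',(0,-.036,.158)),('pull_left',(0,.036,.1565)),('catch_wing',(-.113,-.045,.154))): print(t,look(n,t)[:2],proj(n,place(BOX,[l])).round(1))
  # wing direction: bright/dark pixels vs the first picture at catch
  ref=cv2.imread(f'pics/{n}0.png')[:,:,::-1]; u,v=proj(n,place(BOX,[(-.113,-.045,.154)]))[0].astype(int)
  print('diff to start at catch',np.abs(im[v-10:v+11,u-10:u+11].astype(int)-ref[v-10:v+11,u-10:u+11]).mean().round(1))
"
```

```text
t 63.12 tcp [0.3983 0.1445 0.2725] psi 0.122 tilt [ 0.003 -0.003] F [ 0.5 -0.8 -0. ] w 0.0322 gf 0.0 j [-0.02  0.1  -0.49  1.93  0.06  1.13 -1.98]
  shift [-0.012  0.148 -0.091] rows>= 1.1 
scene timer [([0.556, 0.1, -0.0], 0.81), ([0.54, -0.131, 0.0], 0.58), ([0.555, -0.247, 0.0], 0.56), ([0.671, -0.005, 0.0], 0.53)] tumbler [[0.699, 0.24, 0.0]]
bottles [[0.487, -0.316, 0.018]]
toggle [(array([171.5, 155.3]), 0.59)] [[172.1 155.2]]
pull_right [(array([394.2, 181. ]), 0.77), (array([169.1, 209.5]), 0.23)] [[392.9 179.9]]
pull_left [(array([421.9, 180.2]), 0.9)] [[422.8 178.6]]
catch_wing [(array([365.3, 191.8]), 0.18)] [[378.3 144.3]]
diff to start at catch 4.2
top timer [([0.665, -0.01, 0.0], 0.85), ([0.526, -0.117, 0.0], 0.74), ([0.56, 0.098, 0.0], 0.72), ([0.692, -0.004, 0.0], 0.45)] tumbler [[0.694, 0.241, 0.0]]
bottles [[0.568, -0.241, 0.018], [0.694, 0.235, 0.018]]
toggle [(array([384.2, 279.2]), 0.49)] [[384.  280.1]]
pull_right [(array([157.6, 240.4]), 0.98)] [[156.4 236.7]]
pull_left [(array([125.6, 236.9]), 0.57)] [[126.8 240.8]]
catch_wing [(array([393.7, 250.8]), 0.55), (array([385. , 280.7]), 0.41)] [[165.7 283.8]]
diff to start at catch 64.5
```

```bash
python3 -c "
from h import *
im=grab_frame('scene').astype(int); ref=cv2.imread('pics/scene0.png')[:,:,::-1].astype(int)
m=np.zeros((420,560),np.uint8); cv2.fillPoly(m,[proj('scene',place(BOX,sq(-.11,.11,-.11,.11,.14))).astype(np.int32)],1)
d=np.abs(im-ref).mean(2)[m>0]; print(d.mean(),(d>30).mean())
if d.mean()<8: print(hand_in())"
```

```text
2.1973016980693187 0.0009769713886950454
the job is handed in; nothing more can be done
None
```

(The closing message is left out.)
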